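Pack the spice box and check it with a straightedge

ROBOT

A 6-joint arm with a two-finger parallel gripper is mounted at the origin on a cart in front of the work surface, level with it; the furniture and walls round the work are solid. World frame = base frame: x ahead of the robot, y to its left, z up, the work surface at z = 0. Lengths are in m, angles in rad, forces in N, time in s.
With the tool pointing down it reaches from about 0.35 to 0.925 m from the base axis. Payload 6.4 kg.
Tool frame: the origin (TCP) lies midway between the tips of the shut fingers; the grasp point (between the pads) lies 19 mm behind it; z points along the fingers, y is the line along which they close (so a half turn about z gives the same grasp; the last joint's range is limited). The gripper opens to 94 mm and grips with 3 to 60 N. Pads are 16 mm wide; open, the fingers measure 119 mm over their backs; the gripper's body (75 mm by 177 mm) begins 78 mm behind the grasp point.
Start: joints at [-1.484, 0.245, 1.558, -0, 1.339, -0.174], TCP at [0.168, -0.628, 0.205] pointing down, gripper open.
Joint ranges: [-3.13, 3.13], [-1.02, 2.26], [0.13, 2.54], [-0.95, 4.09], [0.21, 2.88], [-2.74, 2.74]. Speed limits (rad/s): [2.57, 2.57, 3.14, 3.14, 3.14, 3.14].

INTERFACE

Orientations are given as a unit quaternion [w, x, y, z].
In Python, from rig import env gives the robot as it stands.
- The arm moves only by the shell command python3 nudge.py [FORCE], which reads ROWS from standard input. ROWS is a JSON list of rows, 1 to 10 of them, each an object with the fields jaw (the finger opening in m), sx, sy, sz (the shift in fractions of the full range, 1 being 1 m), spin (a turn about the tool's z in fractions of the full range, 1 being pi rad); a field left out counts as zero (the opening has to be given); each row is the pose to reach, as a shift and turn from the pose commanded when the command began, along the tool's axes at that moment; what a row does not reach only later rows make up. A row lasts 1/8 s, in which the tool goes at most 0.0625 m and 0.188 rad, less where a joint would pass 70% of its speed; a pose out of reach is approached as far as the arm can. The fingers move at their own pace and stop on an object; FORCE is the grip in N (left out, the last holds). Time passes only in rows, so rows that do not move let the fingers close. It prints the time, the measured TCP pose, the force, the opening and the grip force at its end. Shift and turn numbers lie between -1 and 1, and a call with a number outside is refused. Input that does not fit is refused with a message, and nothing moves.
- env.observe(): the state, without advancing time (a new reading comes with each control period).
- env.get_image(name): name is "side" or "top" or "wrist"; returns the picture (400x640x3 uint8, red, green, blue); there is no depth.
- env.calibration(name): a dict with "fx", "fy", "cx", "cy" (pixels), "R" (3x3) and "t" (3): a world point X has camera coordinates R X + t. Camera axes: x right, y down, z forward; pixel columns grow to the right and rows downward; lengths in m; the calibration is good to about 2 mm. The wrist camera is an equidistant fisheye: a pixel r from the principal point sees the ray r / f radians off the axis. A picture is of the moment at which its call begins: read the wrist's pose just before it. calibration takes no time and is no camera call; for the wrist camera it gives the pose at the moment of the call.
- env.close_job(): hands the job in; it is judged then, once.
The state is a dict: "time": time; "joint_pos": joint angles; "joint_vel": joint speeds; "joint_torque": joint torques, N m; "tcp_pos": TCP position; "tool_rot": TCP orientation; "wrist_force": force on the tool from outside, world axes, zero at the start; "ft_torque": the same for the moment, N m; "gripper_width": finger opening in m; "gripper_force": force on a finger pad.
Only numpy, scipy, OpenCV 4.12 (cv2) and the standard library are available. Lean on these libraries where they do the work, as an engineer would, in place of code of your own. Each camera call takes 0.05 s, during which the arm holds its last target. There are 200 camera calls.

TASK

Take the straightedge off the box and stand all the spice jars and mills that are on the worktop upright in the open wooden box, so that nothing sticks up above its rim: one of the two rows has a higher floor than the other. Then check with the straightedge: set it flat on the rim, across the box and roughly centred, with its working edge at the box's left-hand end, and draw it in touch with the rim over the whole length until the working edge reaches the right-hand end. Finally lay it flat on the worktop, still roughly centred, with its working edge flush against the outside of the box's right-hand end, and leave the lemon and garlic where they are.

Things in the scene. Friction and masses are not known exactly. Their poses are not given: they have to be found in the camera images.
- box: open wooden box, fixed; outside 150 (x) x 296 (y) x 119 mm high, walls 8 mm, inner floor at 6 mm. Origin: centre of its underside; x away from the robot, y left (left-hand end y = +148 mm, right-hand end y = -148). A partition at x = 0, 6 mm thick, top at 66 mm, makes two rows 64 mm wide, 280 long, centred at x = -35 and +35. A row holds three jars or mills, e.g. at y = -90, 0, 90 mm
- riser: thick wooden floor board, 60 x 276 x 20 mm, fixed, lying in one of the two rows (front or back, it varies), its top 26 mm above the worktop; origin at the centre of its underside. A mill on it ends 3 mm below the rim; a jar on it would stick up 13 mm
- liner: thin cork floor board, 60 x 276 x 4 mm, fixed, in the other row, its top 10 mm above the worktop; origin at the centre of its underside. A jar on it ends 3 mm below the rim. (Wall cabinets hang behind the box from 0.57 m above the worktop, their handles about 0.63 m ahead of the robot: keep the arm low and near)
- straightedge: flat aluminium blade 250 (x) x 80 (y) x 8 mm, on it an upright wooden grip rib 110 mm long along x, 16 thick, centred at y = -26 mm, top 53 mm above the underside; about 0.25 kg. Origin: centre of the underside, z up. Starts lying across the box, flat on its rim; working edge (y = +40 mm, far from the rib) towards the box's left-hand end
- straightedge_edge (a point): middle of the straightedge's working edge, on the underside of the blade, 66 mm from the middle plane of the rib; axes as the straightedge's
- jar_a: spice jar, glass with a screw cap, 46 mm diameter, 106 mm tall, standing; origin at the centre of its underside, z up. Grip it by the cap (45 mm diameter, the top 20 mm). Up to three jars, some starts have fewer
- jar_b: spice jar, glass with a screw cap, 46 mm diameter, 106 mm tall, standing; origin at the centre of its underside, z up. Grip it by the cap (45 mm diameter, the top 20 mm). Up to three jars, some starts have fewer
- jar_c: spice jar, glass with a screw cap, 46 mm diameter, 106 mm tall, standing; origin at the centre of its underside, z up. Grip it by the cap (45 mm diameter, the top 20 mm). Up to three jars, some starts have fewer
- mill_a: small salt/pepper mill, 44 mm diameter, 90 mm tall, standing, with a slimmer head (34 mm diameter, top 24 mm, domed), foot slightly rounded so it may lean 0.03 rad; origin at the centre of its underside, z up. Up to three mills, some starts have fewer
- mill_b: small salt/pepper mill, 44 mm diameter, 90 mm tall, standing, with a slimmer head (34 mm diameter, top 24 mm, domed), foot slightly rounded so it may lean 0.03 rad; origin at the centre of its underside, z up. Up to three mills, some starts have fewer
- mill_c: small salt/pepper mill, 44 mm diameter, 90 mm tall, standing, with a slimmer head (34 mm diameter, top 24 mm, domed), foot slightly rounded so it may lean 0.03 rad; origin at the centre of its underside, z up. Up to three mills, some starts have fewer
- lemon: lemon, 83 x 58 x 58 mm, a bystander behind the work; origin under its middle
- garlic: garlic bulb, 60 x 57 x 58 mm, a bystander behind the box; origin under its middle

How it is judged:
On the way, in this order (a step that is already met when the one before it is completed fails the run):
1. all jars and mills present stand upright in the box, their tops not above the rim (x of jar_a in the frame of box between -0.06 and 0.06 m and y of jar_a in the frame of box between -0.13 and 0.13 m and z of jar_a in the frame of box between 0.004 and 0.0145 m and angle between each of jar_a, jar_b, jar_c, mill_a, mill_b, mill_c's own z axis and vertical below 0.08 rad and x of jar_b in the frame of box between -0.06 and 0.06 m and y of jar_b in the frame of box between -0.13 and 0.13 m and z of jar_b in the frame of box between 0.004 and 0.0145 m and x of jar_c in the frame of box between -0.06 and 0.06 m and y of jar_c in the frame of box between -0.13 and 0.13 m and z of jar_c in the frame of box between 0.004 and 0.0145 m and x of mill_a in the frame of box between -0.06 and 0.06 m and y of mill_a in the frame of box between -0.13 and 0.13 m and z of mill_a in the frame of box between 0.004 and 0.0305 m and x of mill_b in the frame of box between -0.06 and 0.06 m and y of mill_b in the frame of box between -0.13 and 0.13 m and z of mill_b in the frame of box between 0.004 and 0.0305 m and x of mill_c in the frame of box between -0.06 and 0.06 m and y of mill_c in the frame of box between -0.13 and 0.13 m and z of mill_c in the frame of box between 0.004 and 0.0305 m and linear speed of each of jar_a, jar_b, jar_c, mill_a, mill_b, mill_c below 0.03 m/s), for 0.3 s.
2. the straightedge lies on the rim with its working edge at the left-hand end (within 25 mm) (y of straightedge_edge in the frame of box between 0.123 and 0.173 m and z of straightedge_edge in the frame of box between 0.114 and 0.124 m and x of straightedge_edge in the frame of box between -0.04 and 0.04 m and angle between straightedge's own z axis and vertical below 0.06 rad and contact force between straightedge and box above 0.2 N), for 0.1 s.
3. still touching the rim, its working edge passes between left-hand end and middle (y of straightedge_edge in the frame of box between 0.055 and 0.095 m and z of straightedge_edge in the frame of box between 0.114 and 0.124 m and x of straightedge_edge in the frame of box between -0.04 and 0.04 m and angle between straightedge's own z axis and vertical below 0.06 rad and contact force between straightedge and box above 0.2 N), for 0.1 s.
4. still touching the rim, its working edge passes the middle (y of straightedge_edge in the frame of box between -0.02 and 0.02 m and z of straightedge_edge in the frame of box between 0.114 and 0.124 m and x of straightedge_edge in the frame of box between -0.04 and 0.04 m and angle between straightedge's own z axis and vertical below 0.06 rad and contact force between straightedge and box above 0.2 N), for 0.1 s.
5. still touching the rim, its working edge passes between middle and right-hand end (y of straightedge_edge in the frame of box between -0.095 and -0.055 m and z of straightedge_edge in the frame of box between 0.114 and 0.124 m and x of straightedge_edge in the frame of box between -0.04 and 0.04 m and angle between straightedge's own z axis and vertical below 0.06 rad and contact force between straightedge and box above 0.2 N), for 0.1 s.
6. still touching the rim, its working edge reaches the right-hand end (within 25 mm) (y of straightedge_edge in the frame of box between -0.173 and -0.123 m and z of straightedge_edge in the frame of box between 0.114 and 0.124 m and x of straightedge_edge in the frame of box between -0.04 and 0.04 m and angle between straightedge's own z axis and vertical below 0.06 rad and contact force between straightedge and box above 0.2 N), for 0.1 s.
At the end, for the whole second after the job is handed in: All present jars and mills stand upright in the box, tops at most 1.5 mm above the rim; the straightedge lies flat on the worktop, working edge along the outside of the right-hand end (gap under 3.5 mm, parallel within 0.025 rad, middles within 50 mm); all at rest (x of jar_a in the frame of box between -0.06 and 0.06 m and y of jar_a in the frame of box between -0.13 and 0.13 m and z of jar_a in the frame of box between 0.004 and 0.0145 m and angle between each of jar_a, jar_b, jar_c, mill_a, mill_b, mill_c's own z axis and vertical below 0.08 rad and x of jar_b in the frame of box between -0.06 and 0.06 m and y of jar_b in the frame of box between -0.13 and 0.13 m and z of jar_b in the frame of box between 0.004 and 0.0145 m and x of jar_c in the frame of box between -0.06 and 0.06 m and y of jar_c in the frame of box between -0.13 and 0.13 m and z of jar_c in the frame of box between 0.004 and 0.0145 m and x of mill_a in the frame of box between -0.06 and 0.06 m and y of mill_a in the frame of box between -0.13 and 0.13 m and z of mill_a in the frame of box between 0.004 and 0.0305 m and x of mill_b in the frame of box between -0.06 and 0.06 m and y of mill_b in the frame of box between -0.13 and 0.13 m and z of mill_b in the frame of box between 0.004 and 0.0305 m and x of mill_c in the frame of box between -0.06 and 0.06 m and y of mill_c in the frame of box between -0.13 and 0.13 m and z of mill_c in the frame of box between 0.004 and 0.0305 m and linear speed of each of jar_a, jar_b, jar_c, mill_a, mill_b, mill_c, straightedge below 0.02 m/s and height (world z) of straightedge below 0.004 m and angle between straightedge's own z axis and vertical below 0.04 rad and angle between the x axis of straightedge and the x axis of box, either way round below 0.025 rad and y of straightedge_edge in the frame of box between -0.1515 and -0.145 m and x of straightedge_edge in the frame of box between -0.05 and 0.05 m); the robot touches nothing.
It fails at once if the lemon is moved more than 3 cm (distance of lemon from where it was at the start of the episode above 0.03 m).
It fails at once if the garlic is moved more than 3 cm (distance of garlic from where it was at the start of the episode above 0.03 m).
Of jar_a, mill_a, jar_b, mill_b, jar_c, mill_c only 4 to 6 are there at a start; the rules pass over those that are not, and their reading is None.
At some moment in a run one of straightedge may be knocked a few centimetres aside while the robot is not near it.
It also fails if it takes over 210 s, if anything falls off the work surface, if the arm or the gripper's body presses on something with over 40 N, if the wrist force passes 120 N, or if a joint passes its speed limit or range.

## Working session

There is one attempt and no reset: what is moved stays moved. The work goes in short steps, Python scripts to look and compute and a shell command to move; the robot and the scene stay as the last step left them, time stands still between calls to the robot, and variables do not carry over. Pictures are saved under pics/ and viewed, at most 17 in all, crops included, and the job is handed in when it is done.

```bash
ls; mkdir -p pics
python3 - <<'E'
from rig import env
import cv2,numpy as np
for n in("top","side"):
    im=env.get_image(n); cv2.imwrite(f"pics/{n}0.png",im[:,:,::-1]); c=env.calibration(n)
    print(n,{k:np.round(v,3).tolist() for k,v in c.items()})
print(env.observe())
E
```

```text
nudge.py
pics
rig.py
top {'fx': 419.869, 'fy': 419.869, 'cx': 313.967, 'cy': 187.94, 'R': [[0.007, -1.0, 0.0], [-0.994, -0.007, -0.106], [0.106, 0.0, -0.994]], 't': [-0.085, 0.639, 1.218]}
side {'fx': 518.578, 'fy': 518.578, 'cx': 319.024, 'cy': 209.372, 'R': [[-0.024, -0.999, -0.027], [-0.404, 0.034, -0.914], [0.914, -0.011, -0.405]], 't': [-0.056, 0.331, 1.262]}
{'time': 0.1, 'joint_pos': array([-1.48406624e+00,  2.45751090e-01,  1.55887027e+00, -5.41646729e-06,
        1.33869204e+00, -1.74118065e-01]), 'joint_vel': array([-0.00031434,  0.00021811, -0.0023727 , -0.00167012,  0.00029206,
       -0.00076641]), 'joint_torque': array([ 1.02135586e-03, -4.16914201e+01, -3.15526307e+01,  6.87638833e-02,
        3.09963967e-02, -5.99071291e-05]), 'tcp_pos': array([ 0.16758112, -0.62747435,  0.20446291]), 'tool_rot': array([-8.59667883e-04,  9.91506381e-01,  1.30055202e-01,  3.49486483e-05]), 'wrist_force': array([-0.4080604 ,  0.05585656,  0.09009475]), 'ft_torque': array([-0.00101871, -0.01690779, -0.04406772]), 'gripper_force': 0.0, 'gripper_width': 0.09373862340658584}
```

View pics/top0.png

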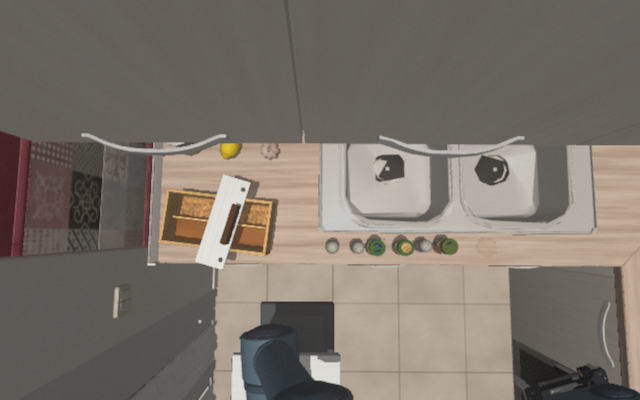

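View pics/side0.png

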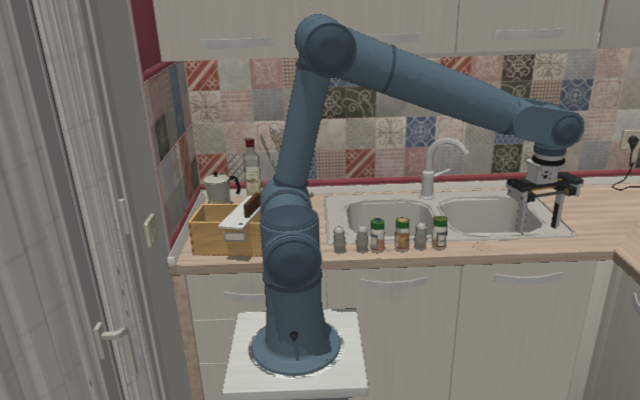

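```bash
cat > h.py <<'E'
from rig import env
import cv2,numpy as np
from scipy.spatial.transform import Rotation as Ro
def w(n,u,v,z):
    c=env.calibration(n); d=c["R"].T@np.array([(u-c["cx"])/c["fx"],(v-c["cy"])/c["fy"],1]); o=-c["R"].T@c["t"]
    return o+d*(z-o[2])/d[2]
def px(n,X):
    c=env.calibration(n); p=c["R"]@np.array(X)+c["t"]; return np.array([c["fx"]*p[0]/p[2]+c["cx"],c["fy"]*p[1]/p[2]+c["cy"]])
def rot(): q=env.observe()["tool_rot"]; return Ro.from_quat([q[1],q[2],q[3],q[0]])
def shift(target,yaw=None):
    """tool-axis shift to TCP target; turn so that tool y axis is along world angle yaw (mod pi)"""
    o=env.observe(); R=rot(); d=R.inv().apply(np.array(target)-o["tcp_pos"]); y=R.as_matrix()[:,1]
    a=np.arctan2(y[1],y[0]); t=None
    if yaw is not None: t=-((yaw-a+np.pi/2)%np.pi-np.pi/2)
    print("shift",np.round(d,4),"turn",t,"tcp",np.round(o["tcp_pos"],4),"yaw_y",round(a,4),"t",o["time"])
def crop(n,b,s,f):
    im=env.get_image(n)[b[1]:b[3],b[0]:b[2],::-1]; cv2.imwrite("pics/"+f,cv2.resize(im,None,fx=s,fy=s,interpolation=cv2.INTER_CUBIC))
E
python3 - <<'E'
from h import *
im=cv2.imread("pics/top0.png")
a=cv2.resize(im[170:275,150:290],None,fx=5,fy=5,interpolation=2); cv2.imwrite("pics/boxc.png",a)
a=cv2.resize(im[228:270,315:470],None,fx=5,fy=5,interpolation=2); cv2.imwrite("pics/rowc.png",a)
E
```

```text
(no output)
```

View pics/boxc.png

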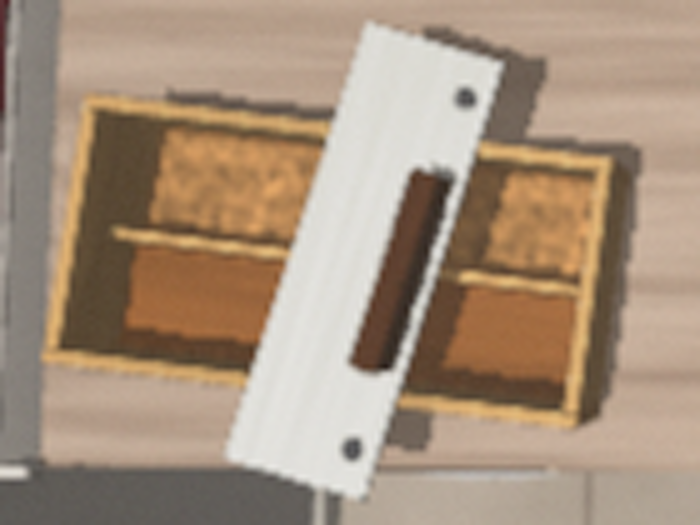

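View pics/rowc.png

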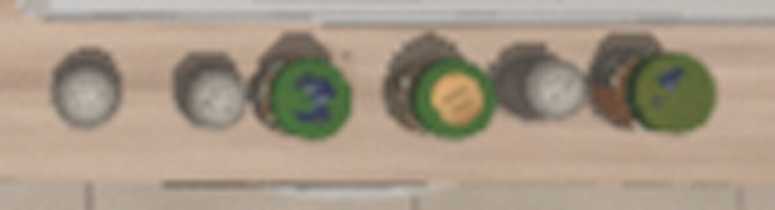

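Run:
```python
from h import *
B=[w("top",150+u/5,170+v/5,.119)[:2] for u,v in[(85,95),(613,155),(578,427),(43,360)]]
B=np.array(B);print(B.round(4),[np.linalg.norm(B[i]-B[i-1]).round(4) for i in range(4)],B.mean(0))
# yaw: box y axis = right->left
yv=(B[0]+B[3]-B[1]-B[2]); xv=B[0]+B[1]-B[2]-B[3]
print("box yaw from y",np.arctan2(-yv[0],yv[1]),"from x",np.arctan2(xv[1],xv[0]))
S=np.array([w("top",150+u/5,170+v/5,.127)[:2] for u,v in[(368,22),(502,65),(365,500),(228,460)]])
print("SE",S.mean(0),[np.linalg.norm(S[i]-S[i-1]).round(4) for i in range(4)],np.arctan2(*(S[0]+S[1]-S[2]-S[3])[::-1]))
G=np.array([w("top",150+u/5,170+v/5,.172)[:2] for u,v in[(412,168),(452,177),(386,375),(349,365)]])
print("rib",G.mean(0),[np.linalg.norm(G[i]-G[i-1]).round(4) for i in range(4)],np.arctan2(*(G[0]+G[1]-G[2]-G[3])[::-1]))
for k,u,v,z in[("m",86,97,.088),("m",215,98,.088),("m",553,88,.088),("j",312,98,.106),("j",456,98,.106),("j",675,92,.106)]: print(k,w("top",315+u/5,228+v/5,z).round(4))
```

```text
[[0.6251 0.3279]
 [0.5937 0.0339]
 [0.4446 0.0505]
 [0.4789 0.3445]] [np.float64(0.1471), np.float64(0.2956), np.float64(0.15), np.float64(0.296)] [0.53554795 0.18921516]
box yaw from y -0.11135772760646015 from x -0.11182359788216824
SE [0.5349245  0.16709965] [np.float64(0.2496), np.float64(0.0784), np.float64(0.2471), np.float64(0.0777)] -0.28031247325116665
rib [0.52796074 0.13965106] [np.float64(0.1077), np.float64(0.0218), np.float64(0.1087), np.float64(0.0201)] -0.2905918746615675
m [ 0.4664 -0.1328  0.088 ]
m [ 0.4663 -0.2053  0.088 ]
m [ 0.4732 -0.3955  0.088 ]
j [ 0.4673 -0.2572  0.106 ]
j [ 0.4678 -0.3369  0.106 ]
j [ 0.472  -0.4583  0.106 ]
```

```bash
python3 -c "
from h import *
shift((.528,.1405,.225),-.285+np.pi/2)"
```

```text
shift [ 0.5463 -0.6491 -0.0193] turn 0.5458496544058367 tcp [ 0.1676 -0.6275  0.2045] yaw_y -1.3099 t 0.1
```

The manual's scale: turns go in shares of pi rad. Converting my numbers, 0.546 rad is 0.1738.

```bash
echo '[{"jaw":0.094,"sx":0.546,"sy":-0.649,"sz":-0.02,"spin":0.1738},{"jaw":0.094,"sx":0.546,"sy":-0.649,"sz":-0.02,"spin":0.1738},{"jaw":0.094,"sx":0.546,"sy":-0.649,"sz":-0.02,"spin":0.1738},{"jaw":0.094,"sx":0.546,"sy":-0.649,"sz":-0.02,"spin":0.1738},{"jaw":0.094,"sx":0.546,"sy":-0.649,"sz":-0.02,"spin":0.1738},{"jaw":0.094,"sx":0.546,"sy":-0.649,"sz":-0.02,"spin":0.1738},{"jaw":0.094,"sx":0.546,"sy":-0.649,"sz":-0.02,"spin":0.1738},{"jaw":0.094,"sx":0.546,"sy":-0.649,"sz":-0.02,"spin":0.1738},{"jaw":0.094,"sx":0.546,"sy":-0.649,"sz":-0.02,"spin":0.1738},{"jaw":0.094,"sx":0.546,"sy":-0.649,"sz":-0.02,"spin":0.1738}]' | python3 nudge.py 40; python3 -c "
from h import *
shift((.528,.1405,.225),-.285+np.pi/2)"
```

```text
time: 1.35
tcp_pos: [0.4333, -0.0603, 0.2202]
tool_rot: [0.0, 0.99, -0.142, 0.0]
wrist_force: [0.4, -0.8, -0.2]
gripper_width: 0.0938
gripper_force: 0.0
shift [ 0.0344 -0.2193 -0.0048] turn -0.00028595071463133337 tcp [ 0.4333 -0.0603  0.2202] yaw_y -1.8561 t 1.35
```

```bash
echo '[{"jaw":0.094,"sx":0.0344,"sy":-0.2193,"sz":-0.005},{"jaw":0.094,"sx":0.0344,"sy":-0.2193,"sz":-0.005},{"jaw":0.094,"sx":0.0344,"sy":-0.2193,"sz":-0.005},{"jaw":0.094,"sx":0.0344,"sy":-0.2193,"sz":-0.005},{"jaw":0.094,"sx":0.0344,"sy":-0.2193,"sz":-0.005},{"jaw":0.094,"sx":0.0344,"sy":-0.2193,"sz":-0.005}]' | python3 nudge.py; python3 -c "
from h import *
im=env.get_image('wrist');cv2.imwrite('pics/w1.png',im[:,:,::-1])
im=env.get_image('top');cv2.imwrite('pics/t1.png',im[:,:,::-1])
shift((.528,.1405,.136),-.285+np.pi/2)"
```

```text
time: 2.1
tcp_pos: [0.5272, 0.1378, 0.2247]
tool_rot: [0.0, 0.99, -0.142, -0.001]
wrist_force: [-1.1, -0.3, 0.5]
gripper_width: 0.094
gripper_force: 0.0
shift [-0.0002 -0.0033  0.089 ] turn -0.0017233914986150012 tcp [0.5273 0.1373 0.225 ] yaw_y -1.8575 t 2.2
```

View pics/w1.png

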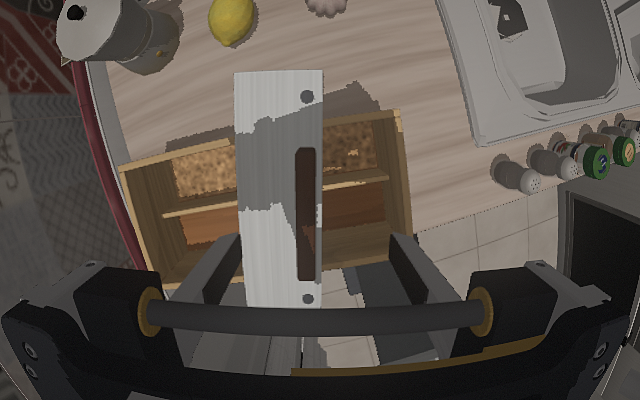

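```bash
cat >> h.py <<'E'
def ww(u,v,z):
    c=env.calibration("wrist"); x=(u-c["cx"])/c["fx"]; y=(v-c["cy"])/c["fy"]; th=np.hypot(x,y); s=np.sin(th)/max(th,1e-9)
    d=c["R"].T@np.array([x*s,y*s,np.cos(th)]); o=-c["R"].T@c["t"]; return o+d*(z-o[2])/d[2]
E
python3 -c "
from h import *
P=np.array([ww(u,v,.172)[:2] for u,v in [(296,150),(315,148),(314,280),(297,279)]])
print(P,P.mean(0)); f=P[:2].mean(0)-P[2:].mean(0); print(np.hypot(*f),np.arctan2(f[1],f[0]))
for p in [(398,112),(120,168)]: print(ww(*p,.119))
"
```

```text
[[0.58462418 0.1343817 ]
 [0.58200301 0.12031751]
 [0.47679675 0.15215966]
 [0.48172992 0.16571952]] [0.53128847 0.1431446 ]
0.10873998009797202 -0.29475912343377103
[0.59006811 0.03746487 0.119     ]
[0.62413827 0.32505203 0.119     ]
```

```bash
echo '[{"jaw":0.094,"sy":-0.0045,"sz":0.05},{"jaw":0.094,"sy":-0.0045,"sz":0.088},{"jaw":0.094,"sy":-0.0045,"sz":0.088},{"jaw":0.01,"sy":-0.0045,"sz":0.088},{"jaw":0.01,"sy":-0.0045,"sz":0.088},{"jaw":0.01,"sy":-0.0045,"sz":0.088},{"jaw":0.01,"sy":-0.0045,"sz":0.088},{"jaw":0.01,"sy":-0.0045,"sz":0.088}]' | python3 nudge.py 40
```

```text
time: 3.2
tcp_pos: [0.529, 0.1428, 0.1374]
tool_rot: [-0.0, 0.99, -0.142, 0.0]
wrist_force: [-0.3, 0.2, -0.8]
gripper_width: 0.0474
gripper_force: 0.0
```

```bash
echo '[{"jaw":0.01},{"jaw":0.01},{"jaw":0.01},{"jaw":0.01},{"jaw":0.01},{"jaw":0.01}]' | python3 nudge.py 40;  echo '[{"jaw":0.01,"sz":-0.03},{"jaw":0.01,"sz":-0.06},{"jaw":0.01,"sz":-0.1},{"jaw":0.01,"sz":-0.1}]' | python3 nudge.py; python3 -c "
from h import *
R=lambda a:np.array([[np.cos(a),-np.sin(a)],[np.sin(a),np.cos(a)]])
c=np.array([.5355,.1892])
t=c+R(-.1116)@np.array([.02,-.148-.025-.066]); print(t)
shift((*t,.23),-.1116+np.pi/2)"
```

```text
time: 3.95
tcp_pos: [0.529, 0.1428, 0.1372]
tool_rot: [-0.0, 0.99, -0.142, 0.0]
wrist_force: [0.3, 0.8, -0.9]
gripper_width: 0.0157
gripper_force: 40.0
time: 4.45
tcp_pos: [0.5307, 0.1427, 0.2401]
tool_rot: [-0.0, 0.99, -0.142, 0.003]
wrist_force: [0.3, 0.0, -2.4]
gripper_width: 0.0157
gripper_force: 40.0
[ 0.52875851 -0.05054059]
shift [0.0524 0.186  0.0101] turn -0.1736063994927024 tcp [0.5307 0.1427 0.2401] yaw_y -1.856 t 4.45
```

To row units: -0.174 rad is -0.0554.

```bash
echo '[{"jaw":0.01,"sx":0.057,"sy":0.18,"spin":-0.0554},{"jaw":0.01,"sx":0.057,"sy":0.18,"spin":-0.0554},{"jaw":0.01,"sx":0.057,"sy":0.18,"spin":-0.0554},{"jaw":0.01,"sx":0.057,"sy":0.18,"spin":-0.0554},{"jaw":0.01,"sx":0.057,"sy":0.18,"spin":-0.0554},{"jaw":0.01,"sx":0.057,"sy":0.18,"sz":0.07,"spin":-0.0554},{"jaw":0.01,"sx":0.057,"sy":0.18,"sz":0.15,"spin":-0.0554},{"jaw":0.01,"sx":0.057,"sy":0.18,"sz":0.21,"spin":-0.0554},{"jaw":0.01,"sx":0.057,"sy":0.18,"sz":0.21,"spin":-0.0554},{"jaw":0.01,"sx":0.057,"sy":0.18,"sz":0.21,"spin":-0.0554}]' | python3 nudge.py;python3 -c "
from h import *
shift((.528,-.05,.1372-.119),-.1116+np.pi/2)"
```

```text
time: 5.7
tcp_pos: [0.5306, -0.0437, 0.0244]
tool_rot: [-0.001, 0.999, -0.054, -0.003]
wrist_force: [1.5, 0.3, -2.5]
gripper_width: 0.0155
gripper_force: 40.0
shift [-0.0018  0.0066  0.0062] turn 0.0027065752408885757 tcp [ 0.5306 -0.0437  0.0244] yaw_y -1.6797 t 5.7
```

```bash
echo '[{"jaw":0.01},{"jaw":0.01,"sz":0.003},{"jaw":0.01,"sz":0.005},{"jaw":0.01,"sz":0.005}]' | python3 nudge.py ; echo '[{"jaw":0.08},{"jaw":0.08},{"jaw":0.08},{"jaw":0.08,"sz":-0.05},{"jaw":0.08,"sz":-0.11},{"jaw":0.08,"sz":-0.17},{"jaw":0.08,"sz":-0.21},{"jaw":0.08,"sz":-0.21}]' | python3 nudge.py;python3 -c "
from h import *
shift((.4664,-.1328,.22),0)"
```

```text
time: 6.2
tcp_pos: [0.5331, -0.0461, 0.0225]
tool_rot: [0.0, 0.998, -0.056, 0.0]
wrist_force: [0.0, -0.5, -1.9]
gripper_width: 0.0156
gripper_force: 40.0
time: 7.2
tcp_pos: [0.5352, -0.0467, 0.2366]
tool_rot: [0.001, 0.998, -0.056, 0.004]
wrist_force: [0.5, -0.2, -0.0]
gripper_width: 0.0798
gripper_force: 0.0
shift [-0.059   0.0932  0.0163] turn 1.4596802151006245 tcp [ 0.5352 -0.0467  0.2366] yaw_y -1.6819 t 7.2
```

To row units: 1.46 rad is 0.4647.

```bash
echo '[{"jaw":0.08,"sx":-0.059,"sy":0.0932,"sz":0.016,"spin":0.4647},{"jaw":0.08,"sx":-0.059,"sy":0.0932,"sz":0.016,"spin":0.4647},{"jaw":0.08,"sx":-0.059,"sy":0.0932,"sz":0.016,"spin":0.4647},{"jaw":0.08,"sx":-0.059,"sy":0.0932,"sz":0.016,"spin":0.4647},{"jaw":0.08,"sx":-0.059,"sy":0.0932,"sz":0.016,"spin":0.4647},{"jaw":0.08,"sx":-0.059,"sy":0.0932,"sz":0.016,"spin":0.4647},{"jaw":0.08,"sx":-0.059,"sy":0.0932,"sz":0.016,"spin":0.4647},{"jaw":0.08,"sx":-0.059,"sy":0.0932,"sz":0.016,"spin":0.4647},{"jaw":0.08,"sx":-0.059,"sy":0.0932,"sz":0.016,"spin":0.4647}]' | python3 nudge.py;python3 -c "
from h import *
im=env.get_image('wrist');cv2.imwrite('pics/w2.png',im[:,:,::-1])
im=env.get_image('top');cv2.imwrite('pics/t2.png',im[:,:,::-1])
shift((.4664,-.1328,.059),0);print(env.observe()['joint_pos'])"
```

```text
time: 8.32
tcp_pos: [0.4632, -0.1317, 0.2145]
tool_rot: [0.0, 0.708, -0.707, -0.001]
wrist_force: [-0.5, 0.4, -0.8]
gripper_width: 0.08
gripper_force: 0.0
shift [ 0.0011 -0.0031  0.1561] turn 0.0018062501947451182 tcp [ 0.4635 -0.1319  0.2151] yaw_y -3.1398 t 8.425
[-5.12977518e-01 -1.68309189e-01  1.96554359e+00  3.46687045e-05
  1.34617744e+00  2.62680186e+00]
```

View pics/w2.png

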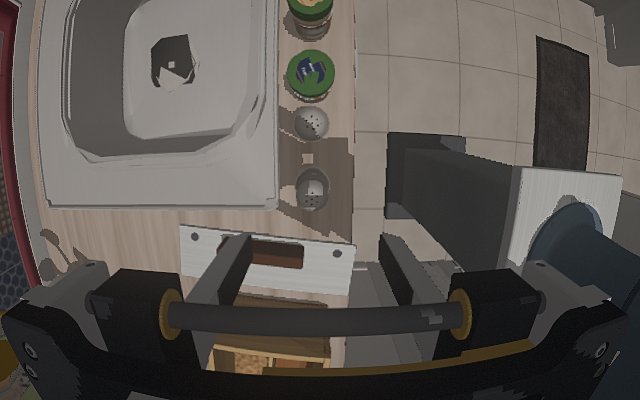

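```bash
python3 -c "
from h import *
for u,v,z in [(312,186,.086),(313,124,.086),(311,73,.106)]: print(ww(u,v,z))
"
```

```text
[ 0.46673183 -0.14486269  0.086     ]
[ 0.46580419 -0.20740311  0.086     ]
[ 0.46762734 -0.25529934  0.106     ]
```

```bash
python3 -c "
from h import *
a=cv2.resize(cv2.imread('pics/w2.png')[95:225,270:350],None,fx=4.5,fy=4.5,interpolation=2)
b=cv2.resize(cv2.imread('pics/t2.png')[215:275,300:370],None,fx=6,fy=6,interpolation=2)
H=max(a.shape[0],b.shape[0]);o=np.zeros((H,a.shape[1]+b.shape[1],3),np.uint8);o[:a.shape[0],:a.shape[1]]=a;o[:b.shape[0],a.shape[1]:]=b;cv2.imwrite('pics/c2.png',o);print(a.shape,b.shape)
for v in range(176,204,4): print(v,ww(312,v,.086)[1],ww(312,v,.0)[1])
"
```

```text
(585, 360, 3) (360, 420, 3)
176 -0.15516204814295764 -0.14050269818856922
180 -0.15105714489335909 -0.13525218771874647
184 -0.14693270829608163 -0.12997669248308089
188 -0.1427872123203852 -0.12467426056215052
192 -0.1386191011817035 -0.11934290197893102
196 -0.13442678689497464 -0.11398058556930306
200 -0.13020864672842053 -0.10858523572522617
```

View pics/c2.png

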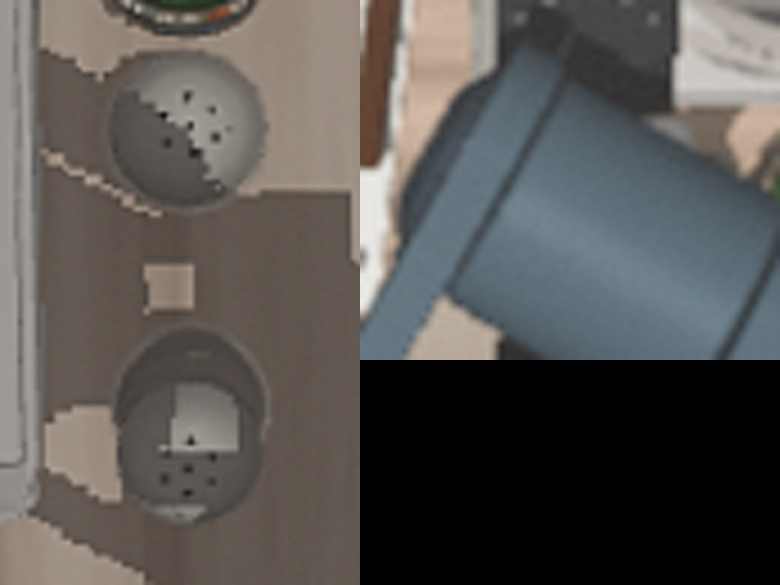

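```bash
echo '[{"jaw":0.08,"sy":-0.003,"sz":0.06},{"jaw":0.08,"sy":-0.003,"sz":0.12},{"jaw":0.08,"sy":-0.003,"sz":0.158},{"jaw":0.08,"sy":-0.003,"sz":0.158},{"jaw":0.02,"sy":-0.003,"sz":0.158},{"jaw":0.02,"sy":-0.003,"sz":0.158},{"jaw":0.02,"sy":-0.003,"sz":0.158},{"jaw":0.02,"sy":-0.003,"sz":0.158},{"jaw":0.02,"sy":-0.003,"sz":0.158},{"jaw":0.02,"sy":-0.003,"sz":0.158}]' | python3 nudge.py 25;echo '[{"jaw":0.02},{"jaw":0.02},{"jaw":0.02,"sz":-0.01},{"jaw":0.02,"sz":-0.06},{"jaw":0.02,"sz":-0.12},{"jaw":0.02,"sz":-0.15},{"jaw":0.02,"sz":-0.15},{"jaw":0.02,"sz":-0.15}]' | python3 nudge.py
cat >> h.py <<'E'
def slot(x,y):
    a=-.1116; c,s=np.cos(a),np.sin(a); return np.array([.5355+c*x-s*y,.1892+s*x+c*y])
E
python3 -c "
from h import *
shift((*slot(-.035,.09),.21),-.1116+np.pi/2)"
```

```text
time: 9.68
tcp_pos: [0.4672, -0.1322, 0.0584]
tool_rot: [0.0, -0.707, 0.707, -0.0]
wrist_force: [-0.4, 0.7, 2.3]
gripper_width: 0.0327
gripper_force: 24.5
time: 10.68
tcp_pos: [0.466, -0.1316, 0.2063]
tool_rot: [-0.0, -0.707, 0.707, 0.001]
wrist_force: [-0.3, -0.2, 0.1]
gripper_width: 0.0329
gripper_force: 24.4
shift [-0.4141 -0.0445 -0.0032] turn -1.4596394526409036 tcp [ 0.466  -0.1316  0.2063] yaw_y 3.1411 t 10.675
```

To row units: -1.46 rad is -0.4647.

```bash
echo '[{"jaw":0.02,"sx":-0.414,"sy":-0.0445,"sz":-0.005,"spin":-0.4647},{"jaw":0.02,"sx":-0.414,"sy":-0.0445,"sz":-0.005,"spin":-0.4647},{"jaw":0.02,"sx":-0.414,"sy":-0.0445,"sz":-0.005,"spin":-0.4647},{"jaw":0.02,"sx":-0.414,"sy":-0.0445,"sz":-0.005,"spin":-0.4647},{"jaw":0.02,"sx":-0.414,"sy":-0.0445,"sz":-0.005,"spin":-0.4647},{"jaw":0.02,"sx":-0.414,"sy":-0.0445,"sz":-0.005,"spin":-0.4647},{"jaw":0.02,"sx":-0.414,"sy":-0.0445,"sz":-0.005,"spin":-0.4647},{"jaw":0.02,"sx":-0.414,"sy":-0.0445,"sz":-0.005,"spin":-0.4647},{"jaw":0.02,"sx":-0.414,"sy":-0.0445,"sz":-0.005,"spin":-0.4647},{"jaw":0.02,"sx":-0.414,"sy":-0.0445,"sz":-0.005,"spin":-0.4647}]' | python3 nudge.py
python3 -c "
from h import *
im=env.get_image('wrist');cv2.imwrite('pics/w3.png',im[:,:,::-1])
shift((*slot(-.035,.09),.084),-.1116+np.pi/2)"
```

```text
time: 11.92
tcp_pos: [0.5111, 0.2812, 0.2116]
tool_rot: [0.0, 0.998, -0.057, -0.001]
wrist_force: [-1.1, 0.4, -1.1]
gripper_width: 0.0331
gripper_force: 24.4
shift [-0.0005 -0.0014  0.1281] turn -0.0021677530945352075 tcp [0.5113 0.2812 0.2121] yaw_y -1.6846 t 11.975
```

View pics/w3.png

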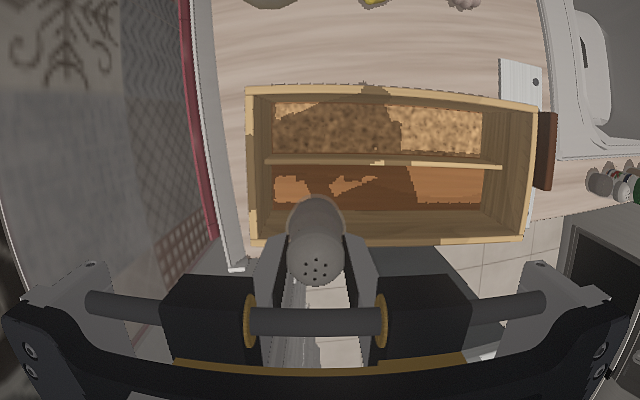

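```bash
python3 -c "
from h import *
for p,s in [((246,88),(.075,.148)),((537,106),(.075,-.148)),((250,243),(-.075,.148)),((526,243),(-.075,-.148))]: print(ww(*p,.119)[:2],slot(*s))
"
echo '[{"jaw":0.02,"sz":0.05},{"jaw":0.02,"sz":0.1},{"jaw":0.02,"sz":0.12},{"jaw":0.02,"sz":0.126},{"jaw":0.02,"sz":0.128},{"jaw":0.02,"sz":0.128}]' | python3 nudge.py
```

```text
[0.62581524 0.32805581] [0.62651597 0.32792668]
[0.59342669 0.03722032] [0.5935509  0.03376804]
[0.48285531 0.34620118] [0.4774491  0.34463196]
[0.441607  0.0466929] [0.44448403 0.05047332]
time: 12.72
tcp_pos: [0.513, 0.2823, 0.087]
tool_rot: [-0.001, 0.998, -0.056, 0.001]
wrist_force: [0.2, 0.5, -0.9]
gripper_width: 0.0327
gripper_force: 24.4
```

```bash
echo '[{"jaw":0.02,"sz":0.002},{"jaw":0.02,"sz":0.003},{"jaw":0.02,"sz":0.003},{"jaw":0.06,"sz":0.003},{"jaw":0.06,"sz":0.003},{"jaw":0.06,"sz":0.003},{"jaw":0.06,"sz":-0.05},{"jaw":0.06,"sz":-0.1},{"jaw":0.06,"sz":-0.13},{"jaw":0.06,"sz":-0.13}]' | python3 nudge.py
python3 -c "
from h import *
shift((.466,-.206,.2),0)"
```

```text
time: 13.98
tcp_pos: [0.5131, 0.2824, 0.2179]
tool_rot: [-0.001, 0.998, -0.056, 0.003]
wrist_force: [0.4, 0.4, -0.4]
gripper_width: 0.0603
gripper_force: 0.0
shift [0.0072 0.4906 0.0168] turn 1.4596220371763433 tcp [0.5131 0.2824 0.2179] yaw_y -1.682 t 13.975
```

To row units: 1.46 rad is 0.4647.

```bash
echo '[{"jaw":0.06,"sx":0.007,"sy":0.49,"sz":0.017,"spin":0.4647},{"jaw":0.06,"sx":0.007,"sy":0.49,"sz":0.017,"spin":0.4647},{"jaw":0.06,"sx":0.007,"sy":0.49,"sz":0.017,"spin":0.4647},{"jaw":0.08,"sx":0.007,"sy":0.49,"sz":0.017,"spin":0.4647},{"jaw":0.08,"sx":0.007,"sy":0.49,"sz":0.017,"spin":0.4647},{"jaw":0.08,"sx":0.007,"sy":0.49,"sz":0.017,"spin":0.4647},{"jaw":0.08,"sx":0.007,"sy":0.49,"sz":0.017,"spin":0.4647},{"jaw":0.08,"sx":0.007,"sy":0.49,"sz":0.017,"spin":0.4647},{"jaw":0.08,"sx":0.007,"sy":0.49,"sz":0.017,"spin":0.4647},{"jaw":0.08,"sx":0.007,"sy":0.49,"sz":0.017,"spin":0.4647}]' | python3 nudge.py
python3 -c "
from h import *
env.get_image('wrist')
shift((.466,-.206,.0575),0)"
```

```text
time: 15.22
tcp_pos: [0.4635, -0.2049, 0.1963]
tool_rot: [0.0, 0.707, -0.707, -0.002]
wrist_force: [-0.1, -0.4, 0.1]
gripper_width: 0.0801
gripper_force: 0.0
shift [ 0.0017 -0.0024  0.1393] turn 0.00126456353557991 tcp [ 0.4638 -0.2045  0.1968] yaw_y -3.1403 t 15.275
```

```bash
echo '[{"jaw":0.08,"sx":0.001,"sy":-0.002,"sz":0.06},{"jaw":0.08,"sx":0.001,"sy":-0.002,"sz":0.11},{"jaw":0.08,"sx":0.001,"sy":-0.002,"sz":0.139},{"jaw":0.08,"sx":0.001,"sy":-0.002,"sz":0.139},{"jaw":0.02,"sx":0.001,"sy":-0.002,"sz":0.139},{"jaw":0.02,"sx":0.001,"sy":-0.002,"sz":0.139},{"jaw":0.02,"sx":0.001,"sy":-0.002,"sz":0.139},{"jaw":0.02,"sx":0.001,"sy":-0.002,"sz":0.139},{"jaw":0.02,"sx":0.001,"sy":-0.002,"sz":0.139},{"jaw":0.02,"sx":0.001,"sy":-0.002,"sz":0.139}]' | python3 nudge.py 25;echo '[{"jaw":0.02},{"jaw":0.02},{"jaw":0.02,"sz":-0.01},{"jaw":0.02,"sz":-0.06},{"jaw":0.02,"sz":-0.12},{"jaw":0.02,"sz":-0.15},{"jaw":0.02,"sz":-0.15},{"jaw":0.02,"sz":-0.15}]' | python3 nudge.py
python3 -c "
from h import *
shift((*slot(-.035,0),.21),-.1116+np.pi/2)"
```

```text
time: 16.52
tcp_pos: [0.4663, -0.2071, 0.0594]
tool_rot: [-0.0, -0.707, 0.707, -0.0]
wrist_force: [-0.6, 0.7, 0.9]
gripper_width: 0.0326
gripper_force: 24.5
time: 17.52
tcp_pos: [0.4654, -0.2062, 0.2073]
tool_rot: [-0.0, -0.707, 0.707, 0.001]
wrist_force: [0.4, -0.2, -1.1]
gripper_width: 0.0327
gripper_force: 24.5
shift [-0.3993 -0.0352 -0.002 ] turn -1.4595792584512184 tcp [ 0.4654 -0.2062  0.2073] yaw_y 3.1412 t 17.525
```

To row units: -1.46 rad is -0.4647.

```bash
echo '[{"jaw":0.02,"sx":-0.4,"sy":-0.035,"sz":-0.002,"spin":-0.4647},{"jaw":0.02,"sx":-0.4,"sy":-0.035,"sz":-0.002,"spin":-0.4647},{"jaw":0.02,"sx":-0.4,"sy":-0.035,"sz":-0.002,"spin":-0.4647},{"jaw":0.02,"sx":-0.4,"sy":-0.035,"sz":-0.002,"spin":-0.4647},{"jaw":0.02,"sx":-0.4,"sy":-0.035,"sz":-0.002,"spin":-0.4647},{"jaw":0.02,"sx":-0.4,"sy":-0.035,"sz":-0.002,"spin":-0.4647},{"jaw":0.02,"sx":-0.4,"sy":-0.035,"sz":-0.002,"spin":-0.4647},{"jaw":0.02,"sx":-0.4,"sy":-0.035,"sz":-0.002,"spin":-0.4647},{"jaw":0.02,"sx":-0.4,"sy":-0.035,"sz":-0.002,"spin":-0.4647},{"jaw":0.02,"sx":-0.4,"sy":-0.035,"sz":-0.002,"spin":-0.4647}]' | python3 nudge.py
python3 -c "
from h import *
env.get_image('wrist')
shift((*slot(-.035,0),.0845),-.1116+np.pi/2)"
```

```text
time: 18.77
tcp_pos: [0.5008, 0.1927, 0.2098]
tool_rot: [0.0, 0.998, -0.057, -0.001]
wrist_force: [1.0, -0.5, -0.4]
gripper_width: 0.0329
gripper_force: 24.7
shift [-1.000e-04 -5.000e-04  1.257e-01] turn -0.002020687762190221 tcp [0.501  0.1926 0.2102] yaw_y -1.6844 t 18.825
```

```bash
echo '[{"jaw":0.02,"sz":0.05},{"jaw":0.02,"sz":0.1},{"jaw":0.02,"sz":0.118},{"jaw":0.02,"sz":0.125},{"jaw":0.02,"sz":0.127},{"jaw":0.02,"sz":0.128},{"jaw":0.02,"sz":0.128},{"jaw":0.06,"sz":0.128},{"jaw":0.06,"sz":0.128},{"jaw":0.06,"sz":0.128}]' | python3 nudge.py
echo '[{"jaw":0.06},{"jaw":0.06,"sz":-0.05},{"jaw":0.06,"sz":-0.1},{"jaw":0.06,"sz":-0.13},{"jaw":0.06,"sz":-0.13}]' | python3 nudge.py
python3 -c "
from h import *
shift((.472,-.3955,.2),0)"
```

```text
time: 20.08
tcp_pos: [0.5012, 0.1931, 0.083]
tool_rot: [-0.0, 0.998, -0.056, -0.0]
wrist_force: [-0.1, 0.5, -0.4]
gripper_width: 0.0585
gripper_force: 0.0
time: 20.7
tcp_pos: [0.5031, 0.1934, 0.2159]
tool_rot: [-0.001, 0.998, -0.056, 0.003]
wrist_force: [0.0, -0.2, -0.7]
gripper_width: 0.0598
gripper_force: 0.0
shift [0.0344 0.5887 0.0152] turn 1.4596895577976206 tcp [0.5031 0.1934 0.2159] yaw_y -1.6819 t 20.7
```

To row units: 1.46 rad is 0.4647.

```bash
echo '[{"jaw":0.06,"sx":0.034,"sy":0.588,"sz":0.015,"spin":0.4647},{"jaw":0.06,"sx":0.034,"sy":0.588,"sz":0.015,"spin":0.4647},{"jaw":0.06,"sx":0.034,"sy":0.588,"sz":0.015,"spin":0.4647},{"jaw":0.08,"sx":0.034,"sy":0.588,"sz":0.015,"spin":0.4647},{"jaw":0.08,"sx":0.034,"sy":0.588,"sz":0.015,"spin":0.4647},{"jaw":0.08,"sx":0.034,"sy":0.588,"sz":0.015,"spin":0.4647},{"jaw":0.08,"sx":0.034,"sy":0.588,"sz":0.015,"spin":0.4647},{"jaw":0.08,"sx":0.034,"sy":0.588,"sz":0.015,"spin":0.4647},{"jaw":0.08,"sx":0.034,"sy":0.588,"sz":0.015,"spin":0.4647},{"jaw":0.08,"sx":0.034,"sy":0.588,"sz":0.015,"spin":0.4647}]' | python3 nudge.py
python3 -c "
from h import *
shift((.472,-.3955,.2),0)"
```

```text
time: 21.95
tcp_pos: [0.4683, -0.3972, 0.1952]
tool_rot: [0.0, -0.706, 0.708, 0.002]
wrist_force: [-0.1, 0.4, 0.7]
gripper_width: 0.0801
gripper_force: 0.0
shift [-0.0018 -0.0037 -0.0048] turn -0.003397164504467476 tcp [ 0.4683 -0.3972  0.1952] yaw_y 3.1382 t 21.95
```

```bash
echo '[{"jaw":0.08,"sy":-0.0015,"sz":-0.003},{"jaw":0.08,"sy":-0.0015,"sz":-0.003}]' | python3 nudge.py
python3 -c "
from h import *
im=env.get_image('wrist');cv2.imwrite('pics/w4.png',im[:,:,::-1])
shift((.472,-.3955,.0575),0)
for v in (195,200,205): print(v,ww(312,v,.087))"
```

```text
time: 22.2
tcp_pos: [0.4714, -0.3938, 0.2]
tool_rot: [-0.0, 0.707, -0.707, -0.001]
wrist_force: [0.3, 1.1, -0.2]
gripper_width: 0.0799
gripper_force: 0.0
shift [ 0.0021 -0.0006  0.1428] turn 0.0007988915397936225 tcp [ 0.4715 -0.3936  0.2004] yaw_y -3.1408 t 22.25
195 [ 0.47468047 -0.40086515  0.087     ]
200 [ 0.47468557 -0.39586581  0.087     ]
205 [ 0.47469121 -0.39082565  0.087     ]
```

View pics/w4.png

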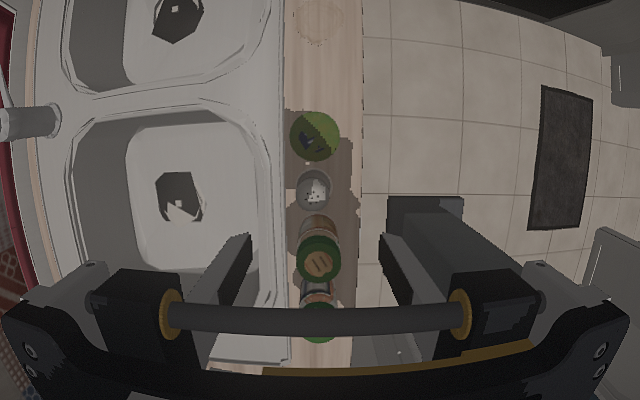

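```bash
echo '[{"jaw":0.08,"sx":0.003,"sy":-0.001,"sz":0.06},{"jaw":0.08,"sx":0.003,"sy":-0.001,"sz":0.11},{"jaw":0.08,"sx":0.003,"sy":-0.001,"sz":0.142},{"jaw":0.08,"sx":0.003,"sy":-0.001,"sz":0.142},{"jaw":0.02,"sx":0.003,"sy":-0.001,"sz":0.142},{"jaw":0.02,"sx":0.003,"sy":-0.001,"sz":0.142},{"jaw":0.02,"sx":0.003,"sy":-0.001,"sz":0.142},{"jaw":0.02,"sx":0.003,"sy":-0.001,"sz":0.142},{"jaw":0.02,"sx":0.003,"sy":-0.001,"sz":0.142},{"jaw":0.02,"sx":0.003,"sy":-0.001,"sz":0.142}]' | python3 nudge.py 25;echo '[{"jaw":0.02},{"jaw":0.02},{"jaw":0.02,"sz":-0.01},{"jaw":0.02,"sz":-0.06},{"jaw":0.02,"sz":-0.12},{"jaw":0.02,"sz":-0.15},{"jaw":0.02,"sz":-0.15},{"jaw":0.02,"sz":-0.15}]' | python3 nudge.py
python3 -c "
from h import *
shift((*slot(-.035,-.09),.21),-.1116+np.pi/2)"
```

```text
time: 23.5
tcp_pos: [0.4725, -0.3982, 0.0594]
tool_rot: [-0.0, -0.707, 0.707, -0.0]
wrist_force: [-0.2, 1.2, 1.8]
gripper_width: 0.0331
gripper_force: 24.8
time: 24.5
tcp_pos: [0.4717, -0.3971, 0.2071]
tool_rot: [0.0, -0.707, 0.707, 0.002]
wrist_force: [-0.6, -0.5, -0.9]
gripper_width: 0.0331
gripper_force: 24.8
shift [-0.5008 -0.0188 -0.0017] turn -1.4596853850966127 tcp [ 0.4717 -0.3971  0.2071] yaw_y 3.1411 t 24.5
```

To row units: -1.46 rad is -0.4647.

```bash
echo '[{"jaw":0.02,"sx":-0.501,"sy":-0.019,"sz":-0.002,"spin":-0.4647},{"jaw":0.02,"sx":-0.501,"sy":-0.019,"sz":-0.002,"spin":-0.4647},{"jaw":0.02,"sx":-0.501,"sy":-0.019,"sz":-0.002,"spin":-0.4647},{"jaw":0.02,"sx":-0.501,"sy":-0.019,"sz":-0.002,"spin":-0.4647},{"jaw":0.02,"sx":-0.501,"sy":-0.019,"sz":-0.002,"spin":-0.4647},{"jaw":0.02,"sx":-0.501,"sy":-0.019,"sz":-0.002,"spin":-0.4647},{"jaw":0.02,"sx":-0.501,"sy":-0.019,"sz":-0.002,"spin":-0.4647},{"jaw":0.02,"sx":-0.501,"sy":-0.019,"sz":-0.002,"spin":-0.4647},{"jaw":0.02,"sx":-0.501,"sy":-0.019,"sz":-0.002,"spin":-0.4647},{"jaw":0.02,"sx":-0.501,"sy":-0.019,"sz":-0.002,"spin":-0.4647}]' | python3 nudge.py
echo '[{"jaw":0.02},{"jaw":0.02}]' | python3 nudge.py
python3 -c "
from h import *
shift((*slot(-.035,-.09),.0845),-.1116+np.pi/2)"
```

```text
time: 25.75
tcp_pos: [0.4906, 0.1029, 0.2092]
tool_rot: [0.0, 0.998, -0.056, -0.002]
wrist_force: [0.3, 0.0, -1.5]
gripper_width: 0.0332
gripper_force: 24.9
time: 26.0
tcp_pos: [0.4917, 0.1017, 0.2109]
tool_rot: [0.0, 0.998, -0.057, -0.0]
wrist_force: [-1.5, 1.2, -0.8]
gripper_width: 0.0332
gripper_force: 24.9
shift [-0.0012 -0.0018  0.1264] turn -0.0020576917274635065 tcp [0.4917 0.1017 0.2109] yaw_y -1.6845 t 26.0
```

```bash
echo '[{"jaw":0.02,"sx":-0.001,"sy":-0.001,"sz":0.05},{"jaw":0.02,"sx":-0.001,"sy":-0.001,"sz":0.1},{"jaw":0.02,"sx":-0.001,"sy":-0.001,"sz":0.118},{"jaw":0.02,"sx":-0.001,"sy":-0.001,"sz":0.125},{"jaw":0.02,"sx":-0.001,"sy":-0.001,"sz":0.127},{"jaw":0.02,"sx":-0.001,"sy":-0.001,"sz":0.128},{"jaw":0.02,"sx":-0.001,"sy":-0.001,"sz":0.128},{"jaw":0.06,"sx":-0.001,"sy":-0.001,"sz":0.128},{"jaw":0.06,"sx":-0.001,"sy":-0.001,"sz":0.128},{"jaw":0.06,"sx":-0.001,"sy":-0.001,"sz":0.128}]' | python3 nudge.py
echo '[{"jaw":0.06},{"jaw":0.06,"sz":-0.05},{"jaw":0.06,"sz":-0.1},{"jaw":0.06,"sz":-0.13},{"jaw":0.06,"sz":-0.13}]' | python3 nudge.py
python3 -c "
from h import *
shift((.4675,-.257,.2),0)"
```

```text
time: 27.25
tcp_pos: [0.4905, 0.1041, 0.0829]
tool_rot: [-0.0, 0.998, -0.056, -0.0]
wrist_force: [-0.2, -0.1, -0.4]
gripper_width: 0.0583
gripper_force: 0.0
time: 27.88
tcp_pos: [0.4924, 0.1041, 0.2158]
tool_rot: [-0.0, 0.998, -0.056, 0.003]
wrist_force: [-0.3, -0.4, -0.4]
gripper_width: 0.0599
gripper_force: 0.0
shift [0.0152 0.3616 0.0157] turn 1.4596831297050032 tcp [0.4924 0.1041 0.2158] yaw_y -1.6819 t 27.875
```

To row units: 1.46 rad is 0.4647.

```bash
echo '[{"jaw":0.06,"sx":0.015,"sy":0.362,"spin":0.4647},{"jaw":0.06,"sx":0.015,"sy":0.362,"spin":0.4647},{"jaw":0.06,"sx":0.015,"sy":0.362,"spin":0.4647},{"jaw":0.08,"sx":0.015,"sy":0.362,"spin":0.4647},{"jaw":0.08,"sx":0.015,"sy":0.362,"spin":0.4647},{"jaw":0.08,"sx":0.015,"sy":0.362,"spin":0.4647},{"jaw":0.08,"sx":0.015,"sy":0.362,"spin":0.4647},{"jaw":0.08,"sx":0.015,"sy":0.362,"spin":0.4647},{"jaw":0.08,"sx":0.015,"sy":0.362,"spin":0.4647},{"jaw":0.08,"sx":0.015,"sy":0.362,"spin":0.4647}]' | python3 nudge.py
python3 -c "
from h import *
env.get_image('wrist')
shift((.4675,-.257,.077),0)"
```

```text
time: 29.12
tcp_pos: [0.4651, -0.2569, 0.212]
tool_rot: [0.0, 0.708, -0.706, -0.001]
wrist_force: [0.2, -0.1, 0.7]
gripper_width: 0.08
gripper_force: 0.0
shift [ 0.0002 -0.0024  0.1353] turn 0.001538946757427162 tcp [ 0.4653 -0.2569  0.2123] yaw_y -3.1401 t 29.175
```

```bash
echo '[{"jaw":0.08,"sy":-0.002,"sz":0.06},{"jaw":0.08,"sy":-0.002,"sz":0.11},{"jaw":0.08,"sy":-0.002,"sz":0.135},{"jaw":0.08,"sy":-0.002,"sz":0.135},{"jaw":0.03,"sy":-0.002,"sz":0.135},{"jaw":0.03,"sy":-0.002,"sz":0.135},{"jaw":0.03,"sy":-0.002,"sz":0.135},{"jaw":0.03,"sy":-0.002,"sz":0.135},{"jaw":0.03,"sy":-0.002,"sz":0.135},{"jaw":0.03,"sy":-0.002,"sz":0.135}]' | python3 nudge.py 30;echo '[{"jaw":0.03},{"jaw":0.03,"sz":-0.01},{"jaw":0.03,"sz":-0.06},{"jaw":0.03,"sz":-0.12},{"jaw":0.03,"sz":-0.15},{"jaw":0.03,"sz":-0.15},{"jaw":0.03,"sz":-0.15}]' | python3 nudge.py
python3 -c "
from h import *
shift((*slot(.035,.09),.225),-.1116+np.pi/2)"
```

```text
time: 30.42
tcp_pos: [0.4678, -0.2577, 0.0788]
tool_rot: [-0.0, -0.707, 0.707, -0.0]
wrist_force: [-0.7, 0.1, 4.4]
gripper_width: 0.0444
gripper_force: 30.0
time: 31.3
tcp_pos: [0.4666, -0.2566, 0.226]
tool_rot: [-0.0, -0.707, 0.707, 0.002]
wrist_force: [0.3, 0.3, -1.8]
gripper_width: 0.0447
gripper_force: 30.0
shift [-0.5314 -0.1135  0.002 ] turn -1.4596191097682176 tcp [ 0.4666 -0.2566  0.226 ] yaw_y 3.1412 t 31.3
```

To row units: -1.46 rad is -0.4647.

```bash
echo '[{"jaw":0.03,"sx":-0.532,"sy":-0.114,"spin":-0.4647},{"jaw":0.03,"sx":-0.532,"sy":-0.114,"spin":-0.4647},{"jaw":0.03,"sx":-0.532,"sy":-0.114,"spin":-0.4647},{"jaw":0.03,"sx":-0.532,"sy":-0.114,"spin":-0.4647},{"jaw":0.03,"sx":-0.532,"sy":-0.114,"spin":-0.4647},{"jaw":0.03,"sx":-0.532,"sy":-0.114,"spin":-0.4647},{"jaw":0.03,"sx":-0.532,"sy":-0.114,"spin":-0.4647},{"jaw":0.03,"sx":-0.532,"sy":-0.114,"spin":-0.4647},{"jaw":0.03,"sx":-0.532,"sy":-0.114,"spin":-0.4647},{"jaw":0.03,"sx":-0.532,"sy":-0.114,"spin":-0.4647}]' | python3 nudge.py
echo '[{"jaw":0.03},{"jaw":0.03},{"jaw":0.03}]' | python3 nudge.py
python3 -c "
from h import *
shift((*slot(.035,.09),.0885),-.1116+np.pi/2)"
```

```text
time: 32.55
tcp_pos: [0.5802, 0.2768, 0.2245]
tool_rot: [0.001, 0.999, -0.054, -0.003]
wrist_force: [-0.5, -0.4, -1.2]
gripper_width: 0.0445
gripper_force: 30.0
time: 32.92
tcp_pos: [0.5818, 0.2735, 0.2281]
tool_rot: [0.0, 0.998, -0.056, -0.0]
wrist_force: [1.2, -0.3, 0.3]
gripper_width: 0.0443
gripper_force: 30.0
shift [-0.0016 -0.0011  0.1396] turn -0.0011140857220910405 tcp [0.5818 0.2735 0.2281] yaw_y -1.6835 t 32.925
```

```bash
echo '[{"jaw":0.03,"sx":-0.001,"sy":-0.001,"sz":0.05},{"jaw":0.03,"sx":-0.001,"sy":-0.001,"sz":0.1},{"jaw":0.03,"sx":-0.001,"sy":-0.001,"sz":0.13},{"jaw":0.03,"sx":-0.001,"sy":-0.001,"sz":0.138},{"jaw":0.03,"sx":-0.001,"sy":-0.001,"sz":0.14},{"jaw":0.03,"sx":-0.001,"sy":-0.001,"sz":0.141},{"jaw":0.03,"sx":-0.001,"sy":-0.001,"sz":0.141},{"jaw":0.06,"sx":-0.001,"sy":-0.001,"sz":0.141},{"jaw":0.06,"sx":-0.001,"sy":-0.001,"sz":0.141},{"jaw":0.06,"sx":-0.001,"sy":-0.001,"sz":0.141}]' | python3 nudge.py
echo '[{"jaw":0.06},{"jaw":0.06,"sz":-0.05},{"jaw":0.06,"sz":-0.1},{"jaw":0.06,"sz":-0.14},{"jaw":0.06,"sz":-0.14}]' | python3 nudge.py
python3 -c "
from h import *
shift((.468,-.337,.215),0)"
```

```text
time: 34.17
tcp_pos: [0.5807, 0.2757, 0.0869]
tool_rot: [-0.0, 0.998, -0.056, -0.0]
wrist_force: [-0.9, 0.0, -0.6]
gripper_width: 0.06
gripper_force: 0.0
time: 34.8
tcp_pos: [0.583, 0.2764, 0.2318]
tool_rot: [-0.001, 0.998, -0.056, 0.004]
wrist_force: [-0.9, 0.7, 0.2]
gripper_width: 0.0599
gripper_force: 0.0
shift [-0.0464  0.6224  0.0145] turn 1.4597464542880223 tcp [0.583  0.2764 0.2318] yaw_y -1.6818 t 34.8
```

To row units: 1.46 rad is 0.4647.

```bash
echo '[{"jaw":0.06,"sx":-0.046,"sy":0.622,"sz":0.01,"spin":0.4647},{"jaw":0.06,"sx":-0.046,"sy":0.622,"sz":0.01,"spin":0.4647},{"jaw":0.06,"sx":-0.046,"sy":0.622,"sz":0.01,"spin":0.4647},{"jaw":0.08,"sx":-0.046,"sy":0.622,"sz":0.01,"spin":0.4647},{"jaw":0.08,"sx":-0.046,"sy":0.622,"sz":0.01,"spin":0.4647},{"jaw":0.08,"sx":-0.046,"sy":0.622,"sz":0.01,"spin":0.4647},{"jaw":0.08,"sx":-0.046,"sy":0.622,"sz":0.01,"spin":0.4647},{"jaw":0.08,"sx":-0.046,"sy":0.622,"sz":0.01,"spin":0.4647},{"jaw":0.08,"sx":-0.046,"sy":0.622,"sz":0.01,"spin":0.4647},{"jaw":0.08,"sx":-0.046,"sy":0.622,"sz":0.01,"spin":0.4647}]' | python3 nudge.py
echo '[{"jaw":0.08},{"jaw":0.08}]' | python3 nudge.py
python3 -c "
from h import *
shift((.468,-.337,.079),0)"
```

```text
time: 36.05
tcp_pos: [0.4648, -0.3387, 0.2151]
tool_rot: [0.0, -0.707, 0.707, 0.001]
wrist_force: [1.1, 0.3, 0.1]
gripper_width: 0.0798
gripper_force: 0.0
time: 36.3
tcp_pos: [0.4656, -0.3364, 0.2155]
tool_rot: [0.0, -0.707, 0.707, 0.001]
wrist_force: [0.3, -0.5, -0.1]
gripper_width: 0.08
gripper_force: 0.0
shift [ 0.0009 -0.0026  0.1365] turn -0.0006074652078527087 tcp [ 0.4656 -0.3364  0.2155] yaw_y 3.141 t 36.3
```

```bash
echo '[{"jaw":0.08,"sy":-0.002,"sz":0.06},{"jaw":0.08,"sy":-0.002,"sz":0.11},{"jaw":0.08,"sy":-0.002,"sz":0.137},{"jaw":0.08,"sy":-0.002,"sz":0.137},{"jaw":0.03,"sy":-0.002,"sz":0.137},{"jaw":0.03,"sy":-0.002,"sz":0.137},{"jaw":0.03,"sy":-0.002,"sz":0.137},{"jaw":0.03,"sy":-0.002,"sz":0.137},{"jaw":0.03,"sy":-0.002,"sz":0.137},{"jaw":0.03,"sy":-0.002,"sz":0.137}]' | python3 nudge.py 30;echo '[{"jaw":0.03},{"jaw":0.03,"sz":-0.01},{"jaw":0.03,"sz":-0.06},{"jaw":0.03,"sz":-0.12},{"jaw":0.03,"sz":-0.15},{"jaw":0.03,"sz":-0.15},{"jaw":0.03,"sz":-0.15}]' | python3 nudge.py
python3 -c "
from h import *
shift((*slot(.035,0),.225),-.1116+np.pi/2)"
```

```text
time: 37.55
tcp_pos: [0.4684, -0.3378, 0.0809]
tool_rot: [-0.0, -0.707, 0.707, -0.0]
wrist_force: [-1.0, 0.7, 4.9]
gripper_width: 0.0444
gripper_force: 30.0
time: 38.42
tcp_pos: [0.4673, -0.3365, 0.2279]
tool_rot: [0.0, -0.707, 0.707, 0.002]
wrist_force: [-0.1, 0.6, -1.0]
gripper_width: 0.0446
gripper_force: 30.0
shift [-0.5218 -0.1028  0.004 ] turn -1.459622248308965 tcp [ 0.4673 -0.3365  0.2279] yaw_y 3.1412 t 38.425
```

The manual's scale: turns go in shares of pi rad. Converting my numbers, -1.46 rad is -0.4647.

```bash
echo '[{"jaw":0.03,"sx":-0.522,"sy":-0.103,"spin":-0.4647},{"jaw":0.03,"sx":-0.522,"sy":-0.103,"spin":-0.4647},{"jaw":0.03,"sx":-0.522,"sy":-0.103,"spin":-0.4647},{"jaw":0.03,"sx":-0.522,"sy":-0.103,"spin":-0.4647},{"jaw":0.03,"sx":-0.522,"sy":-0.103,"spin":-0.4647},{"jaw":0.03,"sx":-0.522,"sy":-0.103,"spin":-0.4647},{"jaw":0.03,"sx":-0.522,"sy":-0.103,"spin":-0.4647},{"jaw":0.03,"sx":-0.522,"sy":-0.103,"spin":-0.4647},{"jaw":0.03,"sx":-0.522,"sy":-0.103,"spin":-0.4647},{"jaw":0.03,"sx":-0.522,"sy":-0.103,"spin":-0.4647}]' | python3 nudge.py
echo '[{"jaw":0.03},{"jaw":0.03},{"jaw":0.03}]' | python3 nudge.py
python3 -c "
from h import *
shift((*slot(.035,0),.0905),-.1116+np.pi/2)"
```

```text
time: 39.67
tcp_pos: [0.5699, 0.1863, 0.227]
tool_rot: [0.0, 0.999, -0.054, -0.002]
wrist_force: [0.2, -0.2, -1.2]
gripper_width: 0.0443
gripper_force: 30.0
time: 40.05
tcp_pos: [0.5713, 0.1836, 0.2301]
tool_rot: [0.0, 0.998, -0.056, -0.0]
wrist_force: [0.1, -0.0, -1.4]
gripper_width: 0.0444
gripper_force: 30.0
shift [-0.0012 -0.0016  0.1396] turn -0.0011506709220103772 tcp [0.5713 0.1836 0.2301] yaw_y -1.6835 t 40.05
```

```bash
echo '[{"jaw":0.03,"sx":-0.001,"sy":-0.001,"sz":0.05},{"jaw":0.03,"sx":-0.001,"sy":-0.001,"sz":0.1},{"jaw":0.03,"sx":-0.001,"sy":-0.001,"sz":0.13},{"jaw":0.03,"sx":-0.001,"sy":-0.001,"sz":0.138},{"jaw":0.03,"sx":-0.001,"sy":-0.001,"sz":0.14},{"jaw":0.03,"sx":-0.001,"sy":-0.001,"sz":0.141},{"jaw":0.03,"sx":-0.001,"sy":-0.001,"sz":0.141},{"jaw":0.06,"sx":-0.001,"sy":-0.001,"sz":0.141},{"jaw":0.06,"sx":-0.001,"sy":-0.001,"sz":0.141},{"jaw":0.06,"sx":-0.001,"sy":-0.001,"sz":0.141}]' | python3 nudge.py
echo '[{"jaw":0.06},{"jaw":0.06,"sz":-0.05},{"jaw":0.06,"sz":-0.1},{"jaw":0.06,"sz":-0.14},{"jaw":0.06,"sz":-0.14}]' | python3 nudge.py
python3 -c "
from h import *
shift((.472,-.458,.215),0)"
```

```text
time: 41.3
tcp_pos: [0.5702, 0.1858, 0.0889]
tool_rot: [-0.0, 0.998, -0.056, -0.0]
wrist_force: [-0.1, -0.5, -0.0]
gripper_width: 0.0598
gripper_force: 0.0
time: 41.92
tcp_pos: [0.5727, 0.186, 0.2335]
tool_rot: [-0.001, 0.998, -0.056, 0.004]
wrist_force: [0.1, -0.2, 0.6]
gripper_width: 0.0598
gripper_force: 0.0
shift [-0.0288  0.6513  0.017 ] turn 1.4596937421961842 tcp [0.5727 0.186  0.2335] yaw_y -1.6819 t 41.925
```

To row units: 1.46 rad is 0.4647.

```bash
echo '[{"jaw":0.06,"sx":-0.029,"sy":0.652,"sz":0.012,"spin":0.4647},{"jaw":0.06,"sx":-0.029,"sy":0.652,"sz":0.012,"spin":0.4647},{"jaw":0.06,"sx":-0.029,"sy":0.652,"sz":0.012,"spin":0.4647},{"jaw":0.08,"sx":-0.029,"sy":0.652,"sz":0.012,"spin":0.4647},{"jaw":0.08,"sx":-0.029,"sy":0.652,"sz":0.012,"spin":0.4647},{"jaw":0.08,"sx":-0.029,"sy":0.652,"sz":0.012,"spin":0.4647},{"jaw":0.08,"sx":-0.029,"sy":0.652,"sz":0.012,"spin":0.4647},{"jaw":0.08,"sx":-0.029,"sy":0.652,"sz":0.012,"spin":0.4647},{"jaw":0.08,"sx":-0.029,"sy":0.652,"sz":0.012,"spin":0.4647},{"jaw":0.08,"sx":-0.029,"sy":0.652,"sz":0.012,"spin":0.4647}]' | python3 nudge.py
echo '[{"jaw":0.08},{"jaw":0.08}]' | python3 nudge.py
python3 -c "
from h import *
shift((.473,-.460,.079),0)"
```

```text
time: 43.18
tcp_pos: [0.4724, -0.4329, 0.2153]
tool_rot: [0.0, -0.707, 0.707, 0.002]
wrist_force: [0.5, 0.3, 0.7]
gripper_width: 0.0799
gripper_force: 0.0
time: 43.42
tcp_pos: [0.473, -0.4308, 0.2157]
tool_rot: [0.0, -0.707, 0.707, 0.002]
wrist_force: [-0.3, -0.4, 0.6]
gripper_width: 0.0797
gripper_force: 0.0
shift [ 0.0296 -0.0002  0.1366] turn -0.0007125483317125259 tcp [ 0.473  -0.4308  0.2157] yaw_y 3.1409 t 43.425
```

```bash
echo '[{"jaw":0.08,"sx":0.029},{"jaw":0.08,"sx":0.029,"sz":0.06},{"jaw":0.08,"sx":0.029,"sz":0.11},{"jaw":0.08,"sx":0.029,"sz":0.137},{"jaw":0.08,"sx":0.029,"sz":0.137},{"jaw":0.03,"sx":0.029,"sz":0.137},{"jaw":0.03,"sx":0.029,"sz":0.137},{"jaw":0.03,"sx":0.029,"sz":0.137},{"jaw":0.03,"sx":0.029,"sz":0.137},{"jaw":0.03,"sx":0.029,"sz":0.137}]' | python3 nudge.py 30;echo '[{"jaw":0.03},{"jaw":0.03},{"jaw":0.03,"sz":-0.01},{"jaw":0.03,"sz":-0.06},{"jaw":0.03,"sz":-0.12},{"jaw":0.03,"sz":-0.15},{"jaw":0.03,"sz":-0.15},{"jaw":0.03,"sz":-0.15}]' | python3 nudge.py
python3 -c "
from h import *
shift((*slot(.035,-.09),.225),-.1116+np.pi/2)"
```

```text
time: 44.68
tcp_pos: [0.4737, -0.4611, 0.0815]
tool_rot: [-0.0, -0.707, 0.707, -0.0]
wrist_force: [-0.9, 0.1, 3.5]
gripper_width: 0.0446
gripper_force: 30.0
time: 45.68
tcp_pos: [0.4729, -0.4596, 0.2282]
tool_rot: [0.0, -0.707, 0.707, 0.002]
wrist_force: [-0.3, 0.5, -1.5]
gripper_width: 0.0445
gripper_force: 30.0
shift [-0.5555 -0.0872  0.0048] turn -1.4595783721500988 tcp [ 0.4729 -0.4596  0.2282] yaw_y 3.1412 t 45.675
```

To row units: -1.46 rad is -0.4647.

```bash
echo '[{"jaw":0.03,"sx":-0.555,"sy":-0.087,"spin":-0.4647},{"jaw":0.03,"sx":-0.555,"sy":-0.087,"spin":-0.4647},{"jaw":0.03,"sx":-0.555,"sy":-0.087,"spin":-0.4647},{"jaw":0.03,"sx":-0.555,"sy":-0.087,"spin":-0.4647},{"jaw":0.03,"sx":-0.555,"sy":-0.087,"spin":-0.4647},{"jaw":0.03,"sx":-0.555,"sy":-0.087,"spin":-0.4647},{"jaw":0.03,"sx":-0.555,"sy":-0.087,"spin":-0.4647},{"jaw":0.03,"sx":-0.555,"sy":-0.087,"spin":-0.4647},{"jaw":0.03,"sx":-0.555,"sy":-0.087,"spin":-0.4647},{"jaw":0.03,"sx":-0.555,"sy":-0.087,"spin":-0.4647}]' | python3 nudge.py
echo '[{"jaw":0.03},{"jaw":0.03},{"jaw":0.03}]' | python3 nudge.py
python3 -c "
from h import *
im=env.get_image('wrist');cv2.imwrite('pics/w5.png',im[:,:,::-1])
shift((*slot(.035,-.09),.0905),-.1116+np.pi/2)"
```

```text
time: 46.92
tcp_pos: [0.5592, 0.0981, 0.2276]
tool_rot: [-0.0, 0.999, -0.053, -0.003]
wrist_force: [0.2, -0.9, -0.9]
gripper_width: 0.0444
gripper_force: 30.0
time: 47.3
tcp_pos: [0.5607, 0.0931, 0.2304]
tool_rot: [0.0, 0.998, -0.057, -0.0]
wrist_force: [0.3, -0.6, -2.0]
gripper_width: 0.0445
gripper_force: 30.0
shift [-0.0008 -0.0026  0.1401] turn -0.001412740229604914 tcp [0.5608 0.0932 0.2306] yaw_y -1.6838 t 47.35
```

View pics/w5.png

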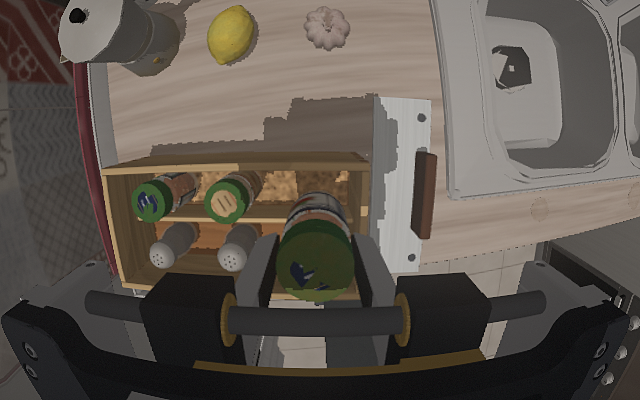

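```bash
echo '[{"jaw":0.03,"sx":-0.001,"sy":-0.002,"sz":0.05},{"jaw":0.03,"sx":-0.001,"sy":-0.002,"sz":0.1},{"jaw":0.03,"sx":-0.001,"sy":-0.002,"sz":0.13},{"jaw":0.03,"sx":-0.001,"sy":-0.002,"sz":0.138},{"jaw":0.03,"sx":-0.001,"sy":-0.002,"sz":0.14},{"jaw":0.03,"sx":-0.001,"sy":-0.002,"sz":0.141},{"jaw":0.03,"sx":-0.001,"sy":-0.002,"sz":0.141},{"jaw":0.06,"sx":-0.001,"sy":-0.002,"sz":0.141},{"jaw":0.06,"sx":-0.001,"sy":-0.002,"sz":0.141},{"jaw":0.06,"sx":-0.001,"sy":-0.002,"sz":0.141}]' | python3 nudge.py
echo '[{"jaw":0.06},{"jaw":0.06,"sz":-0.05},{"jaw":0.06,"sz":-0.1},{"jaw":0.06,"sz":-0.14},{"jaw":0.06,"sz":-0.14}]' | python3 nudge.py
python3 -c "
from h import *
shift((.53,-.2,.25))"
```

```text
time: 48.6
tcp_pos: [0.5598, 0.0965, 0.0895]
tool_rot: [-0.0, 0.998, -0.056, -0.0]
wrist_force: [0.4, 0.1, 0.2]
gripper_width: 0.0599
gripper_force: 0.0
time: 49.22
tcp_pos: [0.5622, 0.0964, 0.2338]
tool_rot: [-0.0, 0.998, -0.056, 0.004]
wrist_force: [-0.9, -0.0, 0.2]
gripper_width: 0.0595
gripper_force: 0.0
shift [ 0.001   0.2982 -0.0164] turn None tcp [0.5622 0.0964 0.2338] yaw_y -1.6819 t 49.225
```

Move clear and look from the top camera.

```bash
echo '[{"jaw":0.08,"sy":0.3,"sz":-0.016},{"jaw":0.08,"sy":0.3,"sz":-0.016},{"jaw":0.08,"sy":0.3,"sz":-0.016},{"jaw":0.08,"sy":0.3,"sz":-0.016},{"jaw":0.08,"sy":0.3,"sz":-0.016},{"jaw":0.08,"sy":0.3,"sz":-0.016}]' | python3 nudge.py
python3 -c "
from h import *
crop('top',(150,165,340,285),4,'t6.png')"
```

```text
time: 49.98
tcp_pos: [0.5255, -0.2042, 0.2437]
tool_rot: [-0.001, 0.998, -0.058, -0.001]
wrist_force: [-0.0, 0.4, 0.3]
gripper_width: 0.0803
gripper_force: 0.0
```

View pics/t6.png

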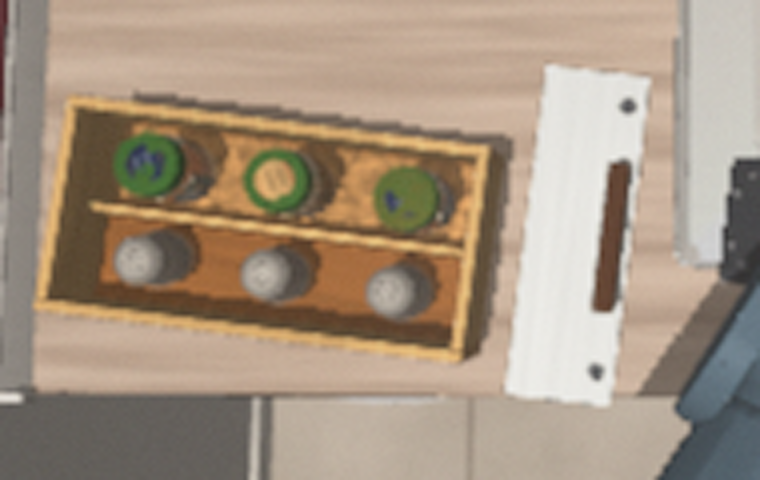

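Run:
```python
from h import *
def g(P,z):
    S=np.array([w("top",150+u/4,165+v/4,z)[:2] for u,v in P]); f=S[0]+S[1]-S[2]-S[3]
    print(S.mean(0),[np.linalg.norm(S[i]-S[i-1]).round(4) for i in range(4)],np.arctan2(f[1],f[0]))
    return S.mean(0),np.arctan2(f[1],f[0])
c,a=g([(545,65),(650,76),(609,405),(506,394)],.008)
r,b=g([(612,160),(632,162),(612,312),(592,310)],.053)
print(c+.026*np.array([np.sin(a),-np.cos(a)]))
print("jars/mills box frame")
for u,v,z in [(149,164,.116),(278,181,.116),(406,199,.116),(138,259,.114),(267,273,.114),(395,291,.114)]:
    p=w("top",150+u/4,165+v/4,z)[:2]-slot(0,0); print((slot(1,0)-slot(0,0))@p,(slot(0,1)-slot(0,0))@p)
shift((*r,.23),-.1116+np.pi/2)
```

```text
[ 0.5348859 -0.0221077] [np.float64(0.2491), np.float64(0.0805), np.float64(0.2491), np.float64(0.0774)] -0.10971409832276952
[ 0.53236051 -0.04920952] [np.float64(0.1097), np.float64(0.0147), np.float64(0.1097), np.float64(0.0146)] -0.12348778755368123
[ 0.53203905 -0.04795138]
jars/mills box frame
0.03353534578845521 0.08579121200830321
0.03242916160623972 -0.00470136423851137
0.03055847569340422 -0.09440973829163915
-0.03226570639700681 0.08410161761468707
-0.03126157132012985 -0.005709646775667468
-0.03305425349306282 -0.09505146109944422
shift [-0.0108 -0.153   0.014 ] turn -0.002392011468225874 tcp [ 0.5258 -0.2025  0.2437] yaw_y -1.6848 t 50.025
```

```bash
echo '[{"jaw":0.08,"sx":-0.011,"sy":-0.154,"sz":0.014},{"jaw":0.08,"sx":-0.011,"sy":-0.154,"sz":0.014},{"jaw":0.08,"sx":-0.011,"sy":-0.154,"sz":0.014},{"jaw":0.08,"sx":-0.011,"sy":-0.154,"sz":0.014},{"jaw":0.08,"sx":-0.011,"sy":-0.154,"sz":0.014}]' | python3 nudge.py
python3 -c "
from h import *
im=env.get_image('wrist');cv2.imwrite('pics/w7.png',im[:,:,::-1])
np.save('cal.npy',env.calibration('wrist'),allow_pickle=True)
shift((.532,-.0485,.02),-.1116+np.pi/2)"
```

```text
time: 50.65
tcp_pos: [0.5327, -0.0472, 0.2312]
tool_rot: [0.0, 0.998, -0.055, -0.0]
wrist_force: [0.7, 0.2, -0.4]
gripper_width: 0.08
gripper_force: 0.0
shift [-0.0006  0.0008  0.2114] turn 0.00024186532248560155 tcp [ 0.5328 -0.0478  0.2314] yaw_y -1.6822 t 50.7
```

View pics/w7.png

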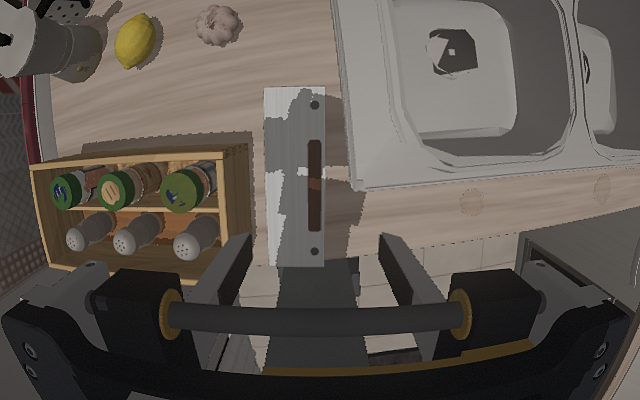

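```bash
echo '[{"jaw":0.06,"sy":0.001,"sz":0.06},{"jaw":0.06,"sy":0.001,"sz":0.12},{"jaw":0.06,"sy":0.001,"sz":0.18},{"jaw":0.06,"sy":0.001,"sz":0.2},{"jaw":0.06,"sy":0.001,"sz":0.2},{"jaw":0.01,"sy":0.001,"sz":0.2},{"jaw":0.01,"sy":0.001,"sz":0.2},{"jaw":0.01,"sy":0.001,"sz":0.2},{"jaw":0.01,"sy":0.001,"sz":0.2},{"jaw":0.01,"sy":0.001,"sz":0.2}]' | python3 nudge.py 50; echo '[{"jaw":0.01},{"jaw":0.01},{"jaw":0.01},{"jaw":0.01,"sz":-0.05},{"jaw":0.01,"sz":-0.1},{"jaw":0.01,"sz":-0.16},{"jaw":0.01,"sz":-0.2},{"jaw":0.01,"sz":-0.2},{"jaw":0.01,"sz":-0.2}]' | python3 nudge.py
python3 -c "
from h import *
shift((*slot(0,.14-.066),.22),-.1116+np.pi/2)"
```

```text
time: 51.95
tcp_pos: [0.533, -0.0482, 0.032]
tool_rot: [-0.0, 0.998, -0.056, 0.0]
wrist_force: [-0.4, 1.0, 1.1]
gripper_width: 0.0153
gripper_force: 50.0
time: 53.08
tcp_pos: [0.5314, -0.0483, 0.229]
tool_rot: [-0.0, 0.998, -0.056, -0.002]
wrist_force: [-0.9, -0.3, -3.1]
gripper_width: 0.0155
gripper_force: 50.0
shift [-0.0223 -0.3105  0.0092] turn 0.00033063040587677506 tcp [ 0.5314 -0.0483  0.229 ] yaw_y -1.6821 t 53.075
```

```bash
echo '[{"jaw":0.01,"sx":-0.022,"sy":-0.31},{"jaw":0.01,"sx":-0.022,"sy":-0.31},{"jaw":0.01,"sx":-0.022,"sy":-0.31},{"jaw":0.01,"sx":-0.022,"sy":-0.31},{"jaw":0.01,"sx":-0.022,"sy":-0.31},{"jaw":0.01,"sx":-0.022,"sy":-0.31},{"jaw":0.01,"sx":-0.022,"sy":-0.31,"sz":0.03},{"jaw":0.01,"sx":-0.022,"sy":-0.31,"sz":0.06},{"jaw":0.01,"sx":-0.022,"sy":-0.31,"sz":0.072},{"jaw":0.01,"sx":-0.022,"sy":-0.31,"sz":0.072}]' | python3 nudge.py; python3 -c "
from h import *
shift((*slot(0,.14-.066),.151),-.1116+np.pi/2)
print(env.observe()['wrist_force'],env.observe()['ft_torque'])
crop('side',(170,180,330,270),5,'s8.png');print(env.observe()['tcp_pos'])"
```

```text
time: 54.32
tcp_pos: [0.5443, 0.2611, 0.1578]
tool_rot: [0.001, 0.998, -0.056, -0.002]
wrist_force: [-0.4, 0.5, -1.4]
gripper_width: 0.0157
gripper_force: 50.0
shift [-0.0008 -0.0016  0.0068] turn -0.000391316540081732 tcp [0.5443 0.2611 0.1578] yaw_y -1.6828 t 54.325
[-0.42934912  0.5057173  -1.382942  ] [-0.07835208 -0.02034323 -0.00648338]
[0.54531014 0.26151187 0.15940344]
```

View pics/s8.png

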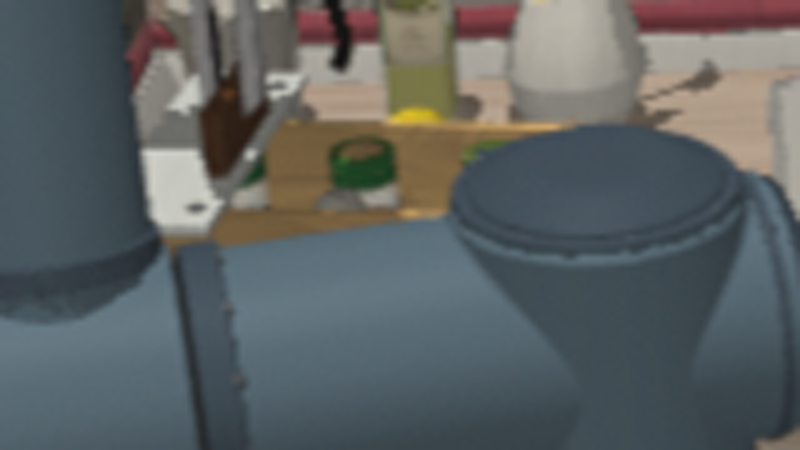

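```bash
echo '[{"jaw":0.01,"sz":0.003},{"jaw":0.01,"sz":0.006},{"jaw":0.01,"sz":0.006}]' | python3 nudge.py; echo '[{"jaw":0.01,"sz":0.001},{"jaw":0.01,"sz":0.002},{"jaw":0.01,"sz":0.002},{"jaw":0.01,"sz":0.002}]' | python3 nudge.py
```

```text
time: 54.75
tcp_pos: [0.5453, 0.2621, 0.1538]
tool_rot: [-0.0, 0.998, -0.056, 0.0]
wrist_force: [0.0, -0.1, -2.3]
gripper_width: 0.0156
gripper_force: 50.0
time: 55.25
tcp_pos: [0.5453, 0.2621, 0.1517]
tool_rot: [-0.0, 0.998, -0.056, 0.0]
wrist_force: [0.3, -0.7, -1.9]
gripper_width: 0.0156
gripper_force: 50.0
```

```bash
echo '[{"jaw":0.01,"sz":0.001},{"jaw":0.01,"sz":0.002},{"jaw":0.01,"sz":0.002},{"jaw":0.01,"sz":0.002}]' | python3 nudge.py; echo '[{"jaw":0.01,"sz":0.001},{"jaw":0.01,"sz":0.002},{"jaw":0.01,"sz":0.002},{"jaw":0.01,"sz":0.002}]' | python3 nudge.py
```

```text
time: 55.75
tcp_pos: [0.5455, 0.2621, 0.151]
tool_rot: [0.0, 0.998, -0.056, 0.0]
wrist_force: [-4.2, -1.2, 5.6]
gripper_width: 0.0157
gripper_force: 50.0
time: 56.25
tcp_pos: [0.5455, 0.2621, 0.151]
tool_rot: [0.0, 0.998, -0.055, 0.0]
wrist_force: [-8.4, -3.4, 14.8]
gripper_width: 0.0157
gripper_force: 50.0
```

```bash
echo '[{"jaw":0.01,"sz":-0.0015},{"jaw":0.01,"sz":-0.0015},{"jaw":0.01,"sy":0.01,"sz":-0.0015},{"jaw":0.01,"sy":0.025,"sz":-0.0015},{"jaw":0.01,"sy":0.04,"sz":-0.0015},{"jaw":0.01,"sy":0.055,"sz":-0.0015},{"jaw":0.01,"sy":0.07,"sz":-0.0015},{"jaw":0.01,"sy":0.07,"sz":-0.0015}]' | python3 nudge.py; echo '[{"jaw":0.01,"sy":0.01},{"jaw":0.01,"sy":0.025},{"jaw":0.01,"sy":0.04},{"jaw":0.01,"sy":0.055},{"jaw":0.01,"sy":0.07},{"jaw":0.01,"sy":0.07}]' | python3 nudge.py
```

```text
time: 57.25
tcp_pos: [0.5389, 0.1917, 0.151]
tool_rot: [-0.0, 0.998, -0.056, 0.002]
wrist_force: [-0.9, -0.3, 7.4]
gripper_width: 0.0159
gripper_force: 50.0
time: 58.0
tcp_pos: [0.5311, 0.122, 0.151]
tool_rot: [0.0, 0.998, -0.056, 0.002]
wrist_force: [0.6, -0.2, 7.4]
gripper_width: 0.0155
gripper_force: 50.0
```

```bash
echo '[{"jaw":0.01,"sy":0.01},{"jaw":0.01,"sy":0.025},{"jaw":0.01,"sy":0.04},{"jaw":0.01,"sy":0.055},{"jaw":0.01,"sy":0.07},{"jaw":0.01,"sy":0.07}]' | python3 nudge.py; echo '[{"jaw":0.01,"sy":0.01},{"jaw":0.01,"sy":0.025},{"jaw":0.01,"sy":0.04},{"jaw":0.01,"sy":0.055},{"jaw":0.01,"sy":0.065},{"jaw":0.01,"sy":0.068},{"jaw":0.01,"sy":0.068},{"jaw":0.01,"sy":0.068}]' | python3 nudge.py
python3 -c "
from h import *
o=env.observe()['tcp_pos'][:2]-slot(0,0);print((slot(0,1)-slot(0,0))@o-0+.066,(slot(1,0)-slot(0,0))@o)"
```

```text
time: 58.75
tcp_pos: [0.5234, 0.0521, 0.151]
tool_rot: [0.0, 0.998, -0.056, 0.002]
wrist_force: [0.2, -0.9, 7.1]
gripper_width: 0.0154
gripper_force: 50.0
time: 59.75
tcp_pos: [0.5154, -0.0141, 0.1505]
tool_rot: [-0.001, 0.998, -0.056, 0.001]
wrist_force: [0.4, 1.9, 6.7]
gripper_width: 0.0156
gripper_force: 50.1
-0.1382491402214669 0.0026756917054249763
```

```bash
echo '[{"jaw":0.01,"sz":-0.01},{"jaw":0.01,"sz":-0.02},{"jaw":0.01,"sy":0.015,"sz":-0.02},{"jaw":0.01,"sy":0.025,"sz":-0.02},{"jaw":0.01,"sy":0.025,"sz":-0.02},{"jaw":0.01,"sy":0.025,"sz":0.03},{"jaw":0.01,"sy":0.025,"sz":0.08},{"jaw":0.01,"sy":0.025,"sz":0.11},{"jaw":0.01,"sy":0.025,"sz":0.116},{"jaw":0.01,"sy":0.025,"sz":0.116}]' | python3 nudge.py; echo '[{"jaw":0.01,"sz":0.001},{"jaw":0.01,"sz":0.002},{"jaw":0.01,"sz":0.002}]' | python3 nudge.py
```

```text
time: 61.0
tcp_pos: [0.5122, -0.0392, 0.0337]
tool_rot: [0.0, 0.998, -0.056, 0.0]
wrist_force: [0.4, -0.0, -1.8]
gripper_width: 0.0156
gripper_force: 50.0
time: 61.38
tcp_pos: [0.5124, -0.0393, 0.032]
tool_rot: [0.0, 0.998, -0.056, 0.001]
wrist_force: [0.3, -0.6, 0.3]
gripper_width: 0.0157
gripper_force: 50.0
```

```bash
echo '[{"jaw":0.01,"sy":-0.004},{"jaw":0.01,"sy":-0.008},{"jaw":0.01,"sy":-0.01},{"jaw":0.01,"sy":-0.01}]' | python3 nudge.py;echo '[{"jaw":0.01,"sy":-0.001},{"jaw":0.01,"sy":-0.002},{"jaw":0.01,"sy":-0.002}]' | python3 nudge.py;echo '[{"jaw":0.01,"sy":-0.001},{"jaw":0.01,"sy":-0.002},{"jaw":0.01,"sy":-0.002}]' | python3 nudge.py
```

```text
time: 61.88
tcp_pos: [0.5135, -0.0292, 0.0319]
tool_rot: [0.0, 0.998, -0.055, 0.001]
wrist_force: [-0.7, -2.0, 6.6]
gripper_width: 0.0157
gripper_force: 50.0
time: 62.25
tcp_pos: [0.5137, -0.0276, 0.0319]
tool_rot: [0.0, 0.998, -0.055, 0.001]
wrist_force: [-0.7, -2.8, 4.9]
gripper_width: 0.0156
gripper_force: 50.0
time: 62.62
tcp_pos: [0.514, -0.0256, 0.0319]
tool_rot: [0.0, 0.998, -0.056, 0.001]
wrist_force: [-1.4, -3.6, 5.8]
gripper_width: 0.0156
gripper_force: 50.0
```

```bash
for i in 1 2; do echo '[{"jaw":0.01,"sy":-0.001},{"jaw":0.01,"sy":-0.001},{"jaw":0.01,"sy":-0.001}]' | python3 nudge.py | egrep 'tcp|wrist'; done; python3 -c "
from h import *
o=env.observe()['tcp_pos'][:2]-slot(0,0);print((slot(0,1)-slot(0,0))@o-0+.066)"
```

```text
tcp_pos: [0.5141, -0.0246, 0.0319]
wrist_force: [-0.6, -2.7, 5.4]
tcp_pos: [0.5142, -0.0236, 0.0319]
wrist_force: [0.1, -3.6, 5.3]
-0.14785199213678946
```

```bash
echo '[{"jaw":0.01,"sy":-0.001},{"jaw":0.01,"sy":-0.002},{"jaw":0.01,"sy":-0.002}]' | python3 nudge.py | egrep 'tcp|wrist';echo '[{"jaw":0.01,"sy":-0.001},{"jaw":0.01,"sy":-0.001},{"jaw":0.01,"sy":-0.001}]' | python3 nudge.py | egrep 'tcp|wrist'
```

```text
tcp_pos: [0.5144, -0.0216, 0.0319]
wrist_force: [-1.3, -3.5, 5.7]
tcp_pos: [0.5144, -0.021, 0.0319]
wrist_force: [-0.4, -5.5, 5.0]
```

```bash
echo '[{"jaw":0.01,"sy":-0.001},{"jaw":0.01,"sy":-0.001},{"jaw":0.01,"sy":-0.001}]' | python3 nudge.py | egrep 'tcp|wrist'; python3 -c "
from h import *
im=env.get_image('wrist');cv2.imwrite('pics/w9.png',im[:,:,::-1])
env.get_image('top')"
```

```text
tcp_pos: [0.5143, -0.0207, 0.032]
wrist_force: [-2.7, -7.5, 7.2]
```

```bash
echo '[{"jaw":0.01,"sy":-0.001},{"jaw":0.01,"sy":-0.002},{"jaw":0.01,"sy":-0.002},{"jaw":0.01,"sy":-0.002}]' | python3 nudge.py; echo '[{"jaw":0.01,"sz":-0.0005},{"jaw":0.01,"sy":0.001,"sz":-0.0005},{"jaw":0.01,"sy":0.0015,"sz":-0.001},{"jaw":0.01,"sy":0.0015,"sz":-0.001}]' | python3 nudge.py
```

```text
time: 65.1
tcp_pos: [0.5143, -0.0205, 0.0323]
tool_rot: [0.003, 0.998, -0.055, -0.0]
wrist_force: [-5.2, -14.7, 8.3]
gripper_width: 0.0155
gripper_force: 50.0
time: 65.6
tcp_pos: [0.5142, -0.0204, 0.0323]
tool_rot: [0.002, 0.998, -0.055, 0.0]
wrist_force: [-0.3, -8.9, 1.1]
gripper_width: 0.0157
gripper_force: 50.0
```

```bash
echo '[{"jaw":0.01,"sy":0.001},{"jaw":0.01,"sy":0.001},{"jaw":0.01,"sy":0.001}]' | python3 nudge.py; echo '[{"jaw":0.045},{"jaw":0.045},{"jaw":0.045},{"jaw":0.045},{"jaw":0.045,"sz":-0.03},{"jaw":0.045,"sz":-0.08},{"jaw":0.045,"sz":-0.14},{"jaw":0.045,"sz":-0.2},{"jaw":0.045,"sz":-0.2}]' | python3 nudge.py; python3 -c "
from h import *
im=env.get_image('wrist');cv2.imwrite('pics/w10.png',im[:,:,::-1]);shift((.5,-.25,.25))"
```

```text
time: 65.97
tcp_pos: [0.5142, -0.0206, 0.0322]
tool_rot: [0.001, 0.998, -0.056, 0.001]
wrist_force: [1.7, -6.4, 0.3]
gripper_width: 0.0159
gripper_force: 50.0
time: 67.1
tcp_pos: [0.517, -0.0203, 0.2384]
tool_rot: [0.001, 0.998, -0.055, 0.006]
wrist_force: [-0.0, -0.4, -1.0]
gripper_width: 0.0448
gripper_force: 0.0
shift [ 0.0105  0.2304 -0.015 ] turn None tcp [ 0.5152 -0.0199  0.2348] yaw_y -1.6818 t 67.15
```

View pics/w10.png

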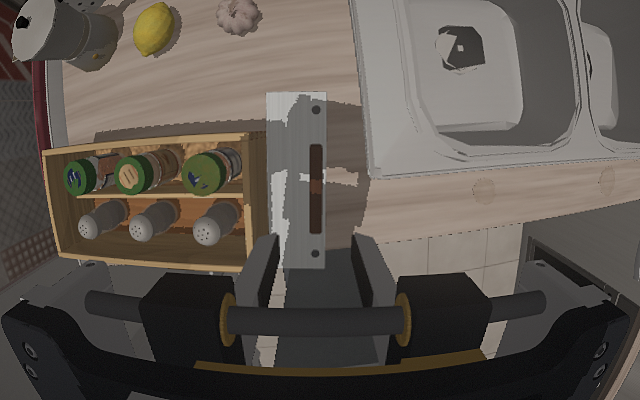

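```bash
echo '[{"jaw":0.045,"sx":0.01,"sy":0.23,"sz":-0.015},{"jaw":0.045,"sx":0.01,"sy":0.23,"sz":-0.015},{"jaw":0.045,"sx":0.01,"sy":0.23,"sz":-0.015},{"jaw":0.045,"sx":0.01,"sy":0.23,"sz":-0.015},{"jaw":0.045,"sx":0.01,"sy":0.23,"sz":-0.015},{"jaw":0.045,"sx":0.01,"sy":0.23,"sz":-0.015},{"jaw":0.045,"sx":0.01,"sy":0.23,"sz":-0.015},{"jaw":0.045,"sx":0.01,"sy":0.23,"sz":-0.015}]' | python3 nudge.py
python3 -c "
from h import *
crop('top',(150,165,340,285),4,'t11.png')"
```

```text
time: 68.15
tcp_pos: [0.4984, -0.2482, 0.247]
tool_rot: [-0.0, 0.999, -0.055, -0.0]
wrist_force: [-0.6, 0.1, 0.2]
gripper_width: 0.0452
gripper_force: 0.0
```

View pics/t11.png

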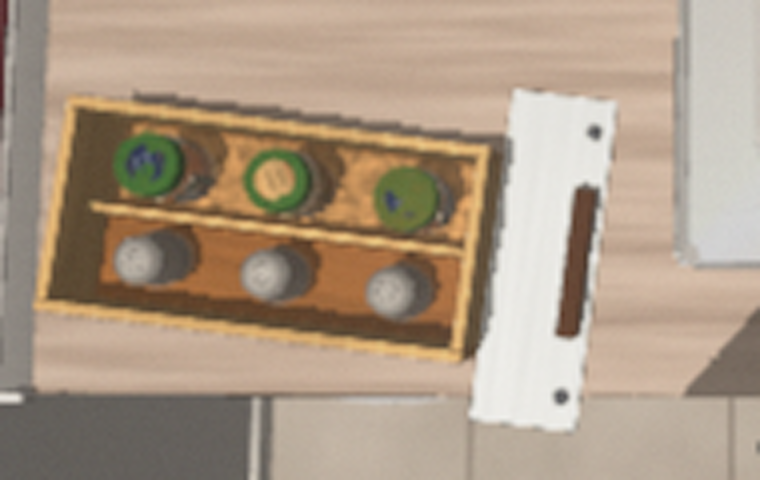

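Run:
```python
from h import *
S=np.array([w("top",150+u/4,165+v/4,.008)[:2] for u,v in [(512,89),(617,101),(578,431),(470,418)]])
f=S[0]+S[1]-S[2]-S[3]; print("yaw",np.arctan2(f[1],f[0]))
e=(S[0]+S[3])/2-slot(0,0); print((slot(1,0)-slot(0,0))@e,(slot(0,1)-slot(0,0))@e)
```

```text
yaw -0.10915662340550364
0.001429947828316274 -0.14705689352451248
```

Edge at −147 mm, parallel within 3 mrad, pressed to contact; all six items upright. Handing in.

```bash
python3 -c "
from rig import env
print(env.close_job())"
```

```text
the job is handed in; nothing more can be done
None
```

The job is handed in at about 68 s: three jars stand in the back (cork) row and three mills in the front (riser) row, the straightedge was drawn over the rim and now lies flush at the right-hand end, and the lemon and garlic were not touched; the judge returned no verdict.

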